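# Tighten the chess board's clamp with a click wrench

## Robot

A 7-joint arm with a two-finger parallel gripper is mounted at the origin on the work surface. World frame = base frame: x ahead of the robot, y to its left, z up, the work surface at z = 0. Lengths are in m, angles in rad, forces in N, time in s.
With the tool pointing down it reaches from about 0.35 to 0.9 m from the base axis. Payload 8.1 kg.
Tool frame: the origin (TCP) lies midway between the tips of the shut fingers; the grasp point (between the pads) lies 19 mm behind it; x points along the fingers, z is the direction in which the jaws open and shut, and the axes are right-handed (so a half turn about x gives the same grasp; the last joint's range is limited). The gripper opens to 92 mm and grips with 3 to 60 N. Pads are 19 mm wide; open, the fingers measure 130 mm over their backs; the gripper's body (75 mm by 190 mm) begins 47 mm behind the grasp point.
Start: joints at [1.129, 0.434, 0.025, 1.573, -0.012, 1.134, -0.075], TCP at [0.208, -0.589, 0.227] pointing down, gripper open.
Joint ranges: [-2.62, 2.62], [-0.44, 2.09], [-1.27, 1.32], [0.08, 2.57], [-1.32, 4.46], [0.12, 2], [-2.74, 2.74]. Speed limits (rad/s): [2.22, 2.22, 3.01, 3.01, 3.14, 3.14, 3.14].

## Interface

Orientations are given as a rotation vector (axis times angle).
In Python, from cell import arm gives the robot as it stands. The module is installed in compiled form; this text tells all that it offers.
- The arm moves only by the tool move_arm, never from a script. Its argument "steps" is text: rows parted by semicolons, each of 5 numbers parted by spaces: the shift along the tool's x, y, z in m, then the turn about the tool's x in rad, then the closure in counts, from 0 (fully open) to 255 (shut). A call has 1 to 10 rows; each row is the pose to reach, as a shift and turn from the pose commanded when the call began, along the tool's axes at that moment; what a row does not reach only later rows make up. A row lasts 1/12 s, in which the tool goes at most 41.7 mm and 7.16 degrees, less where a joint would pass 70% of its speed; a pose out of reach is approached as far as the arm can. A call with a gripper value outside its range is refused whole. The fingers move at their own pace and stop on an object; "squeeze" is the grip in N (left out, the last holds). Time passes only in rows, so rows that repeat a pose let the fingers close. It gives the time, the measured TCP pose, the force and the opening at its end, in the units of the state.
- arm.observe(): the state, without advancing time (a new reading comes with each control period).
- arm.get_image(name): name is "scene" or "side" or "wrist"; returns a dict with "img" (384x512x3 uint8, blue, green, red), "z_map" (384x512 float32, m along the optical axis (not along the pixel's ray), 0 where there is no reading), "vfov" (degrees; the focal length in pixels is half the picture's height over the tangent of half this angle, whatever the lens; pixels are square), "cx", "cy" (the principal point, pixels), "extrinsics" (4x4, takes a point from camera to world coordinates). Camera axes: x right, y up, looking along -z (the intrinsics and any distortion apply to the point x, -y, -z); pixel columns grow to the right and rows downward; lengths in m; the calibration is good to about 2 mm. A picture is of the moment at which its call begins.
- arm.sign_off(): hands the job in, once; it reports no verdict.
The state is a dict: "clock": time; "joints": joint angles; "dq": joint speeds; "joint_efforts": joint torques, N m; "position": TCP position; "ee_rot": TCP orientation; "force": force on the tool from outside, world axes, zero at the start; "ft_torque": the same for the moment, N m; "width": opening from 0.0 (shut) to 1.0 (fully open).
Only numpy, scipy, OpenCV 4.12 (cv2) and the standard library are available. Lean on these libraries where they do the work, as an engineer would, in place of code of your own. Each camera call takes 0.05 s, during which the arm holds its last target.

## Task

Take the click wrench out of the organiser, fit its socket fully down over the clamp's T-bar and turn it clockwise (seen from above) until it breaks over with a click, then stop at once: do not drive the handle on towards the end of its break-over. Then lift the wrench off and lay it back in the same pair of organiser slots, head on the same side as before, and let go. Leave the vase and the chess men standing where they are.

Things in the scene. Friction and masses are not known exactly. Their poses are not given: they have to be found in the camera images.
- wrench_grip (a point): Centre of the grip of the loose click wrench (0.26 kg, 260 mm long), about its centre of mass. x runs along the handle to the head, z up in use. Within 35 mm along x of here the black handle is a bar 18 mm wide (y), 20 mm high (z), to be pinched from above. Black part and steel cap reach 109 mm back. The head's axis (z) is 130 mm ahead, parallel to the screw in use.
- wrench: The click wrench's handle; same frame as wrench_grip. The head hinges on it about the head's axis: rigid until about 1.6 N m clockwise (12 N sideways at the grip), then it breaks over: resistance falls steadily, to about half after 0.1 rad of handle swing (that is the click); a hard stop follows at 0.17 rad. Springs back straight when eased; no yield the other way.
- socket (a point): Middle of the flat roof of the socket in the wrench's aluminium head, on the head's axis, 15 mm below wrench_grip's level. The socket is a pocket open downward, inside 67 mm long (x) by 15 mm wide (y), 13 mm deep, walls 5 mm. Its x is in line with the handle's x until the wrench breaks over; the angle between them is the break-over angle.
- tbar_top (a point): Middle of the flat top of the steel T-bar on the clamp's upright screw, on the screw axis, 80 mm above the table. Bar 62 mm long (x), 10 mm wide (y), 14 mm high, level; fits the socket either way round. Its length lies roughly along world y at start, within about 0.6 rad. Seated, the socket roof rests on this top. Play in the fit: about 0.1 rad either way.
- clamp: Dark steel screw clamp, fixed to the table over the board's edge, 62 mm high without its T-bar; origin on the table under the screw axis. Its screw turns stiffly (0.9 N m at least, more as it tightens) and stays where it is left. How far it must turn clockwise until the wrench clicks is not known beforehand: about 0.2 to 0.6 rad.
- slot (a point): Where the wrench's grip centre lies when stowed in the organiser: midway between its two combs, 60 mm above the table, x along the slots (to the side where the wrench's head hangs out). Stowed, the wrench lies along x on the slot floors, 50 mm above the table, head beyond the +x comb and reaching lower than the floors, grip free between the combs.
- organiser: Aluminium desk organiser, fixed, 130 mm (x) by 150 mm (y), 76 mm high; origin in the middle of its underside. Two upright combs 12 mm thick, their middles 104 mm apart in x, open between. Each comb's middle slot is 28 mm wide (y), floor at 50 mm, fins up to 76 mm.
- board: Square birch chess board, 300 mm, 18 mm thick, fixed on the table; origin in the middle of its underside. The clamp holds its -y edge.
- vase: Empty blue ceramic vase, 160 mm high, 92 mm across, loose; origin in the middle of its foot.
- pawn_a: Chess man (pawn), 42 mm high, 26 mm across, standing on the board; origin in the middle of its foot.
- pawn_b: Another pawn of the same size, standing on the board; origin in the middle of its foot.
- rook: Rook, 46 mm high, 30 mm across, standing on the board; origin in the middle of its foot.
- bishop: Bishop, 56 mm high, 28 mm across, standing on the board; origin in the middle of its foot.
- pawn_c: A captured pawn, 42 mm high, 26 mm across, standing on the table; origin in the middle of its foot.
- rook_b: A captured rook, 46 mm high, 30 mm across, standing on the table; origin in the middle of its foot.

How it is judged:
On the way, in this order (a step that is already met when the one before it is completed fails the run):
1. the wrench's socket is fully down over the T-bar (roof within 4 mm of the bar's top, within 5 mm sideways, in line within 0.2 rad) (z of socket in the frame of tbar_top below 0.004 m and horizontal distance between socket and tbar_top below 0.005 m and angle between the x axis of socket and the x axis of tbar_top, either way round below 0.2 rad), for 0.2 s.
2. the seated wrench breaks over (0.04 rad or more) (angle between the x axis of wrench_grip and the x axis of socket, either way round above 0.04 rad and z of socket in the frame of tbar_top below 0.008 m and horizontal distance between socket and tbar_top below 0.007 m), for 0.05 s.
At the end, for the whole second after the job is handed in: The wrench lies at rest in the organiser's middle slots as at the start: grip centre within 25 mm of the slot point, not more than 4 mm above it and within 9 mm of it across, in line within 0.2 rad, flat within 0.15 rad, head beyond the +x comb (distance between wrench_grip and slot below 0.025 m and z of wrench_grip in the frame of slot below 0.004 m and y of wrench_grip in the frame of slot between -0.009 and 0.009 m and angle between the x axis of wrench_grip and the x axis of slot, either way round below 0.2 rad and angle between wrench_grip's own z axis and vertical below 0.15 rad and x of socket in the frame of slot above 0.09 m); the robot touches nothing.
It fails at once if the handle is driven on after the click (break-over angle above 0.14 rad) (angle between the x axis of wrench_grip and the x axis of socket, either way round above 0.14 rad).
It fails at once if the vase or a chess man is moved by 25 mm or knocked over (distance of any of vase, pawn_a, pawn_b, pawn_c, rook, rook_b, bishop from where it was at the start of the episode above 0.025 m or angle between any of vase, pawn_a, pawn_b, pawn_c, rook, rook_b, bishop's own z axis and vertical above 0.5 rad).
It also fails if it takes over 64 s, if anything falls off the work surface, if the arm or the gripper's body presses on something with over 40 N, if the wrist force passes 120 N, or if a joint passes its speed limit or range.

## Working session

There is one attempt and no reset: what is moved stays moved. The work goes in short steps, Python scripts to look and compute and a tool call to move; the robot and the scene stay as the last step left them, time stands still between calls to the robot, and variables do not carry over. Pictures are saved under pics/ and viewed, and the job is handed in when it is done.

Besides the shell and the picture viewer there is one more tool, called after "Call:" by a JSON object that holds its "name" and its "arguments", one argument or row to a line. move_arm: Moves the arm, as the interface text tells. Its arguments: {"type":"object","properties":{"steps":{"type":"string"},"squeeze":{"type":"number"}},"required":["steps"]}

```bash
mkdir -p pics; cat > h.py <<'E'
import numpy as np, cv2
from cell import arm
from scipy.spatial.transform import Rotation as R
def snap(n,tag):
    d=arm.get_image(n); cv2.imwrite(f'pics/{tag}.png',d['img']); np.savez(f'/tmp/{tag}.npz',**{k:np.array(v) for k,v in d.items()}); return d
def load(tag): return np.load(f'/tmp/{tag}.npz')
def cloud(d):
    z=d['z_map'].astype(float); H,W=z.shape; f=H/2/np.tan(np.radians(float(d['vfov']))/2)
    v,u=np.mgrid[:H,:W]
    P=np.stack([(u-float(d['cx']))/f*z,-(v-float(d['cy']))/f*z,-z],-1)
    E=d['extrinsics']; Q=P@E[:3,:3].T+E[:3,3]; Q[z==0]=np.nan; return Q
def crop(tag,x0,y0,x1,y1,s,out):
    im=cv2.imread(f'pics/{tag}.png')[y0:y1,x0:x1]; cv2.imwrite(f'pics/{out}.png',cv2.resize(im,None,fx=s,fy=s,interpolation=cv2.INTER_CUBIC))
E
python3 - <<'E'
from h import *
s=arm.observe(); print({k:np.round(v,4) for k,v in s.items()}); print(R.from_rotvec(s['ee_rot']).as_matrix().round(3))
for n in ('scene','side','wrist'):
    d=snap(n,n+'0'); print(n,d['vfov'],d['cx'],d['cy'],d['extrinsics'].round(3).tolist(), [k for k in d])
E
```

```text
{'clock': np.float64(0.0), 'joints': array([ 1.1294,  0.4353,  0.025 ,  1.5741, -0.0116,  1.134 , -0.0751]), 'dq': array([-0.0006, -0.0005,  0.0012, -0.0003, -0.0004, -0.0014, -0.0023]), 'joint_efforts': array([-2.30000e-03, -6.67859e+01,  9.83500e-01, -3.14460e+01,
       -6.08000e-02,  4.28000e-02,  1.00000e-04]), 'position': array([ 0.2075, -0.589 ,  0.2259]), 'ee_rot': array([ 0.9571,  1.3521, -0.9557]), 'force': array([ 0.1641,  0.3249, -0.7907]), 'ft_torque': array([ 0.0189,  0.0489, -0.0236]), 'width': np.float64(1.0009)}
[[-0.001  0.943  0.332]
 [ 0.001  0.332 -0.943]
 [-1.    -0.    -0.002]]
scene 50.098106838552766 251.2015287563743 189.35680010364675 [[0.847, -0.381, 0.37, 0.966], [0.531, 0.604, -0.595, -0.664], [0.003, 0.7, 0.714, 0.874], [0.0, 0.0, 0.0, 1.0]] ['img', 'z_map', 'vfov', 'cx', 'cy', 'extrinsics']
side 42.0940846371188 255.40941133889126 194.2961300207403 [[-0.857, 0.265, -0.442, -0.051], [-0.515, -0.431, 0.741, 1.075], [0.006, 0.863, 0.505, 0.8], [0.0, 0.0, 0.0, 1.0]] ['img', 'z_map', 'vfov', 'cx', 'cy', 'extrinsics']
wrist 61.07364859725273 253.42544790678988 194.82955451530032 [[0.333, 0.904, 0.27, 0.28], [-0.943, 0.32, 0.093, -0.563], [-0.002, -0.285, 0.958, 0.384], [0.0, 0.0, 0.0, 1.0]] ['img', 'z_map', 'vfov', 'cx', 'cy', 'extrinsics']
```

View pics/scene0.png

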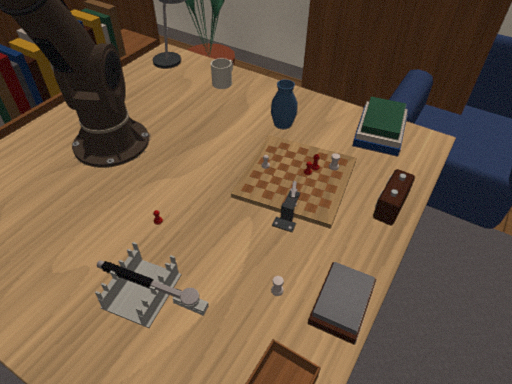

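View pics/side0.png

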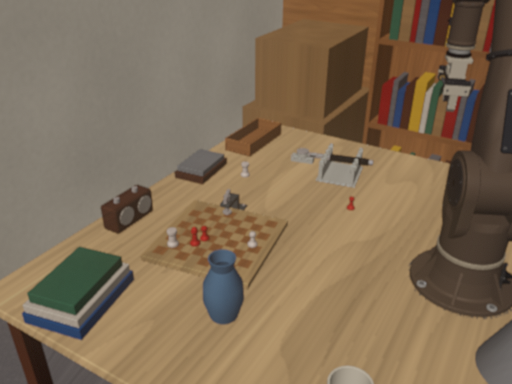

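View pics/wrist0.png

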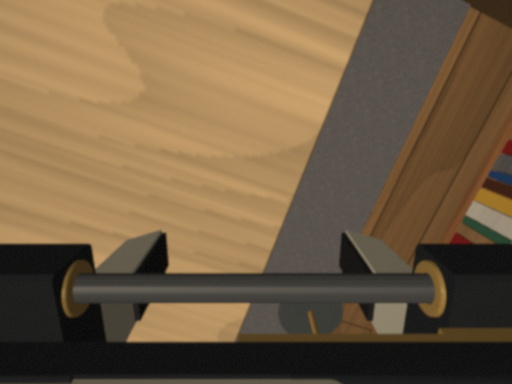

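The scene view shows the wrench in the organiser (grip near (128,272), head near (190,297)), the clamp with its T-bar near (294,190), the vase (285,105), pawn_c (157,217) and rook_b (278,286). Next I'll measure positions.

```bash
python3 - <<'E'
from h import *
d=load('scene0'); Q=cloud(d)
for n,(u,v) in dict(grip=(128,273),cap=(102,265),head=(190,297),headplate=(205,306),tbar=(295,184),clampfoot=(284,224),pawnc=(157,212),rookb=(278,278),vase=(285,90),board=(300,170),table=(220,230),bishop=(335,156),pa=(265,158)).items(): print(n,Q[v,u].round(3))
# table plane check
m=np.abs(Q[...,2])<.02; print('table z med',np.median(Q[...,2][m]))
crop('scene0',85,230,225,340,5,'c1'); crop('scene0',225,130,365,240,5,'c2')
d=load('side0'); Q=cloud(d); m=np.abs(Q[...,2])<.02; print('side table z',np.median(Q[...,2][m]))
crop('side0',280,130,380,200,7,'c3'); crop('side0',140,170,290,280,5,'c4')
E
```

```text
grip [ 0.455 -0.372  0.071]
cap [ 0.39  -0.388  0.073]
head [ 0.611 -0.344  0.068]
headplate [ 0.641 -0.334  0.043]
tbar [0.645 0.079 0.079]
clampfoot [ 0.663 -0.007  0.007]
pawnc [ 0.365 -0.178  0.041]
rookb [ 0.744 -0.188  0.047]
vase [0.448 0.372 0.154]
board [0.604 0.2   0.016]
table [ 0.523 -0.112 -0.001]
bishop [0.685 0.262 0.065]
pa [0.507 0.152 0.055]
table z med 0.0005760954180625832
side table z -0.00029987318291407883
```

View pics/c1.png

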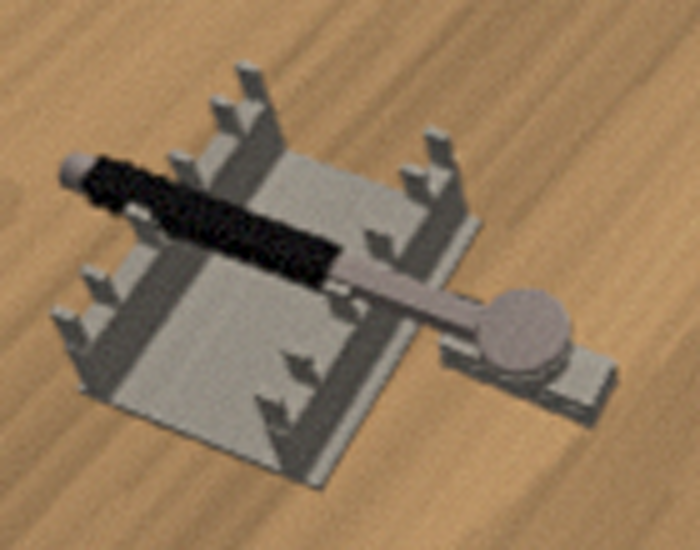

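View pics/c2.png

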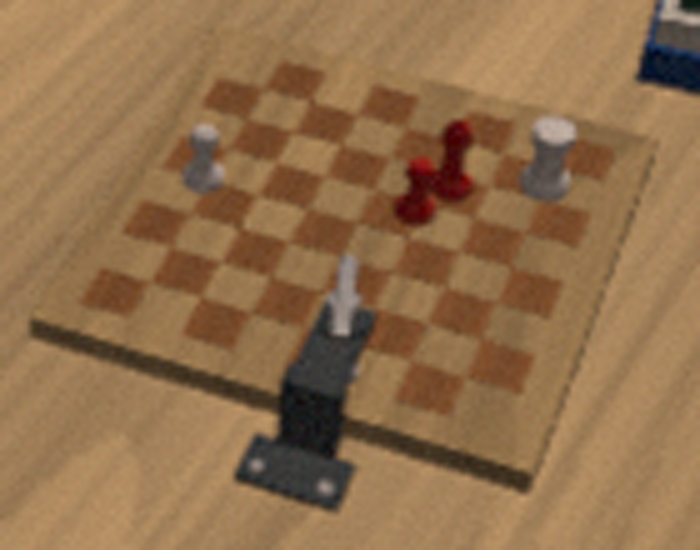

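View pics/c3.png

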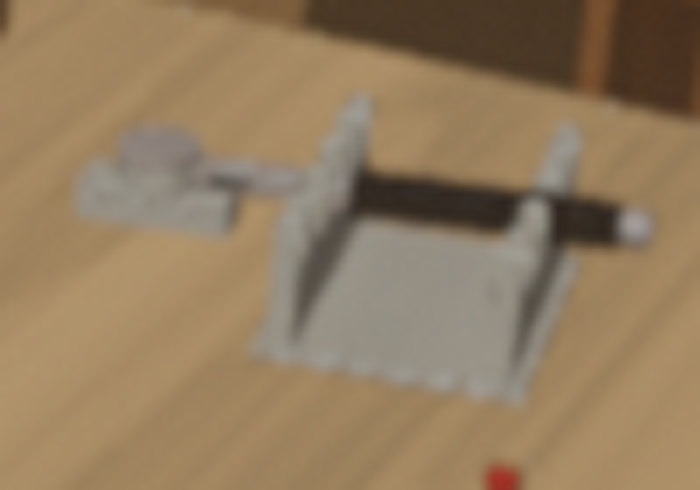

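View pics/c4.png

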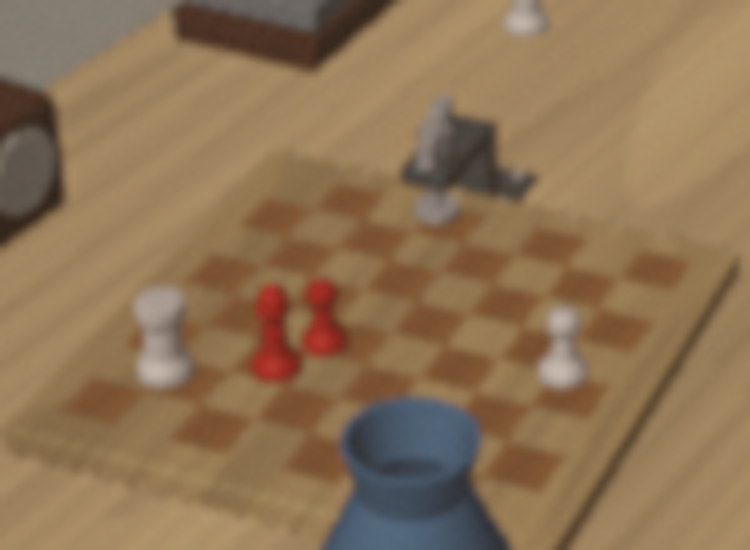

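```bash
python3 - <<'E'
from h import *
for n in ('scene','side'):
    d=load(n+'0'); Q=cloud(d); im=d['img'].astype(int); g=im.max(-1)
    X,Y,Z=Q[...,0],Q[...,1],Q[...,2]
    # black handle
    m=(np.abs(X-.46)<.12)&(np.abs(Y+.37)<.06)&(Z>.055)&(Z<.08)&(g<45)
    P=Q[m]; top=P[P[:,2]>.066]; c=top.mean(0); 
    u,s,vt=np.linalg.svd(top[:,:2]-c[:2]); t=vt[0]*np.sign(vt[0][0]); pr=(top[:,:2]-c[:2])@t
    print(n,'handle n',len(top),'c',c.round(4),'yaw',np.arctan2(t[1],t[0]).round(4),'ends',(c[:2]+t*pr.min()).round(4),(c[:2]+t*pr.max()).round(4), 'w', np.ptp((top[:,:2]-c[:2])@[-t[1],t[0]]))
    # whole wrench top z .06-.08 including head disc
    m=(np.abs(X-.615)<.035)&(np.abs(Y+.345)<.04)&(Z>.058)&(Z<.08)
    P=Q[m]; print(' head disc',len(P),P.mean(0).round(4),np.ptp(P,axis=0).round(3), 'mid',((P.max(0)+P.min(0))/2).round(4))
    m=(np.abs(X-.645)<.05)&(np.abs(Y-.07)<.05)&(Z>.070)&(Z<.09)
    P=Q[m]; c=P.mean(0); u,s,vt=np.linalg.svd(P[:,:2]-c[:2]); t=vt[0]; pr=(P[:,:2]-c[:2])@t
    print(' tbar',len(P),c.round(4),'mid',(c[:2]+t*(pr.max()+pr.min())/2).round(4),'len',np.ptp(pr),'dir',t.round(3),'ang',np.degrees(np.arctan2(t[1],t[0])).round(1),'z',P[:,2].max())
    v,u=np.where(m); print(' px',u.min(),u.max(),v.min(),v.max())
    # organiser fin tops
    m=(np.abs(X-.46)<.1)&(np.abs(Y+.37)<.1)&(Z>.071)&(g>60)
    P=Q[m]; print(' fins',len(P),P.min(0).round(3),P.max(0).round(3))
E
```

```text
scene handle n 358 c [ 0.4493 -0.3729  0.0695] yaw 0.1901 ends [ 0.3877 -0.3848] [ 0.5132 -0.3606] w 0.01825623552023998
 head disc 303 [ 0.6069 -0.3435  0.0668] [0.047 0.041 0.013] mid [ 0.6042 -0.3416  0.0645]
 tbar 81 [0.6525 0.0573 0.0789] mid [0.6518 0.0592] len 0.06103245543126938 dir [ 0.38  -0.925] ang -67.7 z 0.08362383961672848
 px 291 296 181 199
 fins 198 [ 0.375 -0.448  0.071] [ 0.544 -0.283  0.08 ]<stdin>:7: RuntimeWarning: Mean of empty slice.
  ret = um.true_divide(
Traceback (most recent call last):
ValueError: zero-size array to reduction operation minimum which has no identity
```

Call:
{"name": "move_arm", "arguments": {
  "steps": "0.03 0.16 -0.06 0.074 0; 0.076 0.329 -0.12 0.148 0; 0.076 0.329 -0.12 0.148 0; 0.076 0.329 -0.12 0.148 0; 0.076 0.329 -0.12 0.148 0; 0.076 0.329 -0.12 0.148 0; 0.076 0.329 -0.12 0.148 0; 0.076 0.329 -0.12 0.148 0; 0.076 0.329 -0.12 0.148 0; 0.076 0.329 -0.12 0.148 0",
  "squeeze": 30
}}

```text
clock: 0.98
position: [0.4832, -0.3602, 0.1491]
ee_rot: [1.064, 1.299, -1.058]
force: [0.4, 1.0, -0.5]
width: 0.999
```

```bash
python3 - <<'E'
from h import *
d=snap('wrist','wrist1'); s=arm.observe(); print(s['clock'],s['position'],s['joints'].round(3)); print(R.from_rotvec(s['ee_rot']).as_matrix().round(4)); print(d['extrinsics'].round(3))
E
```

```text
1.0333 [ 0.48059245 -0.36333612  0.1496618 ] [ 0.583  0.472 -0.034  1.719  0.017  0.953 -0.83 ]
[[-4.000e-04  9.807e-01  1.957e-01]
 [ 2.300e-03  1.957e-01 -9.807e-01]
 [-1.000e+00  1.000e-04 -2.300e-03]]
[[ 0.199  0.939  0.279  0.558]
 [-0.98   0.192  0.053 -0.345]
 [-0.004 -0.284  0.959  0.307]
 [ 0.     0.     0.     1.   ]]
```

View pics/wrist1.png

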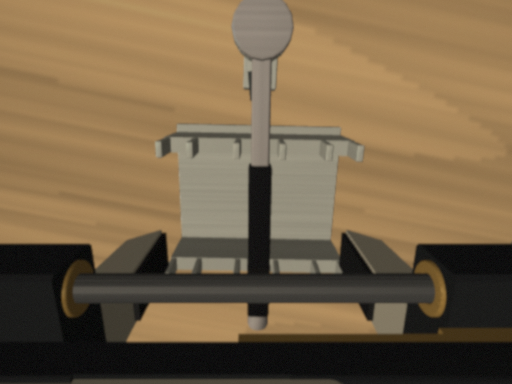

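The wrist view shows the handle running vertically at u≈260, the head disc at (262,28) and the black/steel boundary at v≈164. The gripper is centred within a few mm. Now the precise pose.

```bash
cat >> h.py <<'E'
def wrench(tag,zt=.07,reg=None,lo=.004):
    d=load(tag); Q=cloud(d); g=d['img'].max(-1).astype(int)
    return d,Q,g
E
python3 - <<'E'
from h import *
s=arm.observe(); print(s['position'].round(4),s['joints'][6])
d=snap('wrist','wrist2'); Q=cloud(d); g=d['img'].max(-1).astype(int); X,Y,Z=Q[...,0],Q[...,1],Q[...,2]
vv,uu=np.mgrid[:384,:512]
print('samples',[Q[v,u].round(4).tolist() for u,v in((262,28),(260,110),(258,200))])
m=(vv<250)&(Z>.06)&(Z<.076)&(g<50)&(abs(uu-260)<25); P=Q[m]; 
m2=(vv>70)&(vv<160)&(Z>.055)&(Z<.08)&(abs(uu-260)<14); S=Q[m2]
for A in (P,S):
    p=np.polyfit(A[:,0],A[:,1],1); print(len(A),'yaw',np.arctan(p[0]).round(4),A.mean(0).round(4),A.min(0).round(3),A.max(0).round(3))
m=(vv<62)&(Z>.05)&(abs(uu-262)<40); D=Q[m]; c,r=cv2.minEnclosingCircle(D[:,:2].astype(np.float32)); print('disc',c,r,np.median(D[:,2]))
E
```

```text
[ 0.4806 -0.3633  0.1497] -0.8300706508734106
samples [[0.6009, -0.3446, 0.068], [0.5487, -0.3541, 0.0638], [0.4828, -0.366, 0.0686]]
1826 yaw 0.1801 [ 0.4773 -0.3654  0.0684] [ 0.44  -0.381  0.065] [ 0.513 -0.351  0.071]
1678 yaw 0.1898 [ 0.5451 -0.3523  0.0632] [ 0.512 -0.365  0.057] [ 0.576 -0.34   0.066]
disc (0.6017709970474243, -0.3413248658180237) 0.022435270249843597 0.0674390313069967
```

Call:
{"name": "move_arm", "arguments": {
  "steps": "0.03 0 0 0 0; 0.06 0 0 0 0; 0.09 0 0 0 0; 0.108 0 0 0 0; 0.108 0 0 0 0; 0.108 0 0 0 0"
}}

```text
clock: 1.58
position: [0.4766, -0.3681, 0.0425]
ee_rot: [1.069, 1.294, -1.07]
force: [0.4, -0.8, 0.5]
width: 0.997
```

```bash
python3 - <<'E'
from h import *
s=arm.observe(); print(s['clock'],s['position'],s['force'],s['ft_torque'],s['joints'].round(3)); 
E
```

```text
1.5833 [ 0.47658109 -0.36807217  0.04245363] [ 0.35078171 -0.76082547  0.5477764 ] [ 0.04320329 -0.00756    -0.02132488] [ 0.59   0.602 -0.031  1.809  0.027  0.733 -0.838]
```

Call:
{"name": "move_arm", "arguments": {
  "steps": "0 0.001 -0.002 0 0; 0.001 0.001 -0.002 0 255; 0.001 0.001 -0.002 0 255; 0.001 0.001 -0.002 0 255; 0.001 0.001 -0.002 0 255; 0.001 0.001 -0.002 0 255; 0.001 0.001 -0.002 0 255; 0.001 0.001 -0.002 0 255; 0.001 0.001 -0.002 0 255; 0.001 0.001 -0.002 0 255",
  "squeeze": 60
}}

```text
clock: 2.42
position: [0.4787, -0.3648, 0.0417]
ee_rot: [1.068, 1.294, -1.068]
force: [-1.1, 1.1, 0.5]
width: 0.398
```

Call:
{"name": "move_arm", "arguments": {
  "steps": "0 0 0 0 255; 0 0 0 0 255; 0 0 0 0 255; 0 0 0 0 255; 0 0 0 0 255; 0 0 0 0 255"
}}

```text
clock: 2.92
position: [0.4788, -0.3649, 0.0417]
ee_rot: [1.068, 1.293, -1.068]
force: [-0.1, 0.1, -0.3]
width: 0.19
```

Call:
{"name": "move_arm", "arguments": {
  "steps": "0 0 0 0 255; -0.01 0 0 0 255; -0.03 0 0 0 255; -0.06 0 0 0 255; -0.09 0 0 0 255; -0.11 0 0 0 255; -0.11 0 0 0 255; -0.11 0 0 0 255; -0.11 0 0 0 255"
}}

```text
clock: 3.67
position: [0.478, -0.3643, 0.151]
ee_rot: [1.067, 1.295, -1.068]
force: [-0.3, 0.3, -3.7]
width: 0.195
```

```bash
python3 - <<'E'
from h import *
s=arm.observe(); print(s['clock'],s['position'],s['force'],s['ft_torque'],s['width'],s['joints'].round(3)); M=R.from_rotvec(s['ee_rot']).as_matrix(); print(M.round(4),np.arctan2(M[1,1],M[0,1]))
d=snap('wrist','wrist3'); Q=cloud(d); Q=(Q-s['position'])@M; np.save('/tmp/q3.npy',Q)
for u,v in((262,28),(260,110),(258,200),(258,240)): print(Q[v,u].round(4))
E
```

```text
3.6667 [ 0.4780172  -0.36431312  0.15102055] [-0.2664542   0.28122373 -3.68821804] [ 0.05603345  0.10866609 -0.01282331] 0.19466680541377662 [ 0.584  0.468 -0.031  1.722  0.017  0.954 -0.833]
[[-1.300e-03  9.818e-01  1.897e-01]
 [ 8.000e-04  1.897e-01 -9.818e-01]
 [-1.000e+00 -1.100e-03 -1.000e-03]] 0.19088972569751528
[-0.0204  0.1025  0.0029]
[-0.0225  0.0723  0.0023]
[-0.0225  0.0343  0.0017]
[-0.0255  0.0167  0.0017]
```

View pics/wrist3.png

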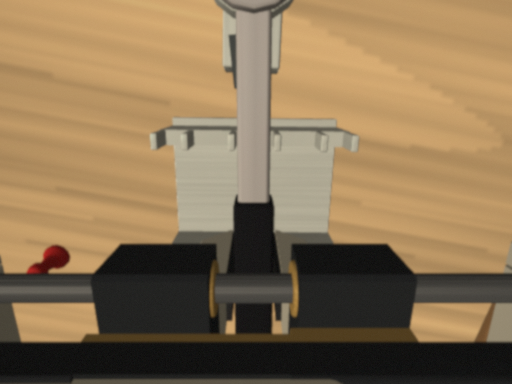

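Call:
{"name": "move_arm", "arguments": {
  "steps": "0 0.015 -0.018 -0.06 255; 0 0.04 -0.048 -0.16 255; 0 0.07 -0.084 -0.28 255; 0 0.1 -0.12 -0.4 255; 0 0.13 -0.156 -0.52 255; 0 0.16 -0.192 -0.64 255; 0 0.19 -0.228 -0.76 255; 0 0.215 -0.258 -0.88 255; 0 0.232 -0.279 -1.0 255; 0 0.239 -0.288 -1.12 255"
}}

```text
clock: 4.55
position: [0.6597, -0.0295, 0.1502]
ee_rot: [0.198, 1.564, -0.192]
force: [0.1, 2.0, -2.5]
width: 0.195
```

Call:
{"name": "move_arm", "arguments": {
  "steps": "0 0 0 -0.12 255; 0 0 0 -0.24 255; 0 0 0 -0.36 255; 0 0 0 -0.48 255; 0 0 0 -0.58 255; 0 0 0 -0.65 255; 0 0 0 -0.65 255; 0 0 0 -0.65 255"
}}

```text
clock: 5.22
position: [0.658, -0.0369, 0.1502]
ee_rot: [-0.303, 1.552, 0.305]
force: [0.1, -0.2, -2.2]
width: 0.191
```

```bash
python3 - <<'E'
from h import *
s=arm.observe(); print(s['clock'],s['position'],s['force'],s['ft_torque'],s['width'],s['joints'].round(3)); M=R.from_rotvec(s['ee_rot']).as_matrix(); print(M.round(4),np.arctan2(M[1,1],M[0,1]))
d=snap('wrist','wrist4'); d=snap('scene','scene4')
crop('scene4',200,80,400,230,4,'c5')
E
```

```text
5.2167 [ 0.65803278 -0.0369432   0.15024696] [ 0.09019732 -0.23024894 -2.23767561] [-0.00478641 -0.15976018 -0.03059605] 0.19122230663806616 [ 0.291  0.611 -0.5    1.538  0.317  1.077  0.103]
[[-2.400e-03 -3.778e-01  9.259e-01]
 [ 4.000e-04  9.259e-01  3.778e-01]
 [-1.000e+00  1.300e-03 -2.100e-03]] 1.9582058090349368
```

View pics/wrist4.png

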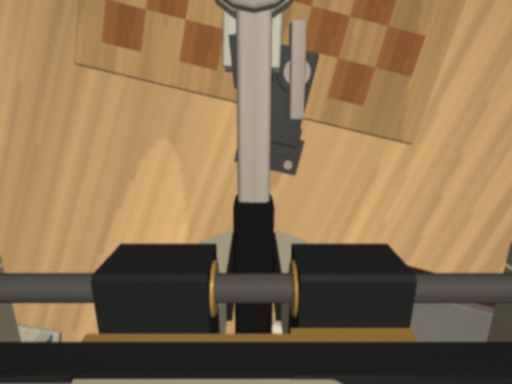

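View pics/c5.png

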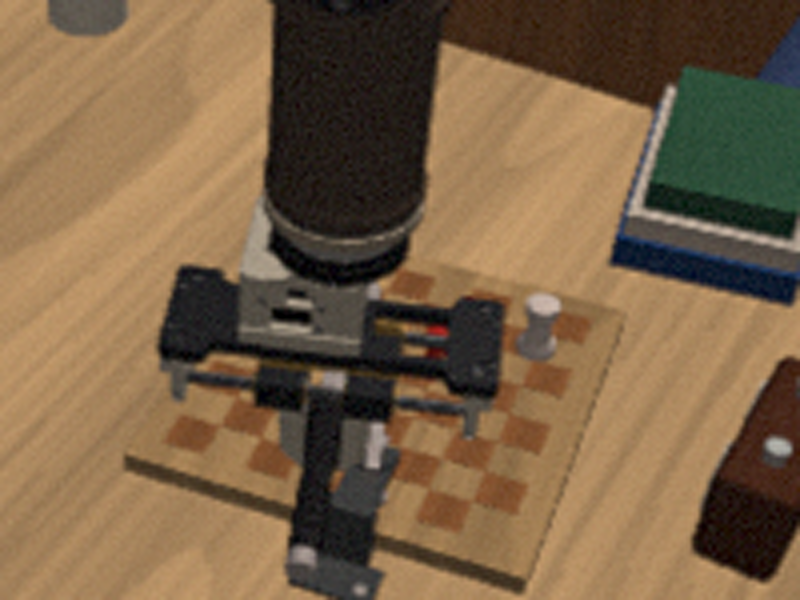

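The wrist view shows the T-bar beside the shaft, from (298,20) to (296,118), and almost parallel to it. Measuring both in the tool frame.

```bash
python3 - <<'E'
from h import *
d=load('wrist4'); s=arm.observe(); M=R.from_rotvec(s['ee_rot']).as_matrix()
Qw=cloud(d); Q=(Qw-s['position'])@M; g=d['img'].max(-1).astype(int)
vv,uu=np.mgrid[:384,:512]
m=(abs(Qw[...,2]-.08)<.008)&(vv<130)&(abs(uu-297)<18); P=Q[m]
rect=cv2.minAreaRect(P[:,1:].astype(np.float32)); print('tbar tool y,z',rect,len(P),'z',np.median(Qw[m][:,2]))
p=np.polyfit(P[:,1],P[:,2],1); print('slope dz/dy',p, P.mean(0), P.min(0),P.max(0))
m=(vv>15)&(vv<195)&(abs(uu-254)<20)&(Qw[...,2]>.13); S=Q[m]; 
ys=np.linspace(.045,.1,12); 
mid=[]
for a in ys:
    q=S[abs(S[:,1]-a)<.003]; mid.append((q[:,2].min()+q[:,2].max())/2)
print('shaft mid',np.polyfit(ys,mid,1),np.mean(mid),S[:,0].mean())
m=(vv>190)&(vv<240)&(abs(uu-254)<25)&(g<50)&(Qw[...,2]>.13); B=Q[m]; print('black',B.min(0),B.max(0),(B[:,2].min()+B[:,2].max())/2)
# px edges of tbar
im=d['img']; print(im[60,280:312].max(-1)); print(im[100,280:312].max(-1)); print(im[190:212,254].max(-1)); print(im[10:30,298].max(-1)); print(im[110:125,297].max(-1))
E
```

```text
tbar tool y,z ((0.09462849795818329, 0.028406547382473946), (0.06222742050886154, 0.01783110201358795), 6.90058708190918) 1770 z 0.07957390482685929
slope dz/dy [-0.01490682  0.02948487] [0.07176907 0.09540538 0.02806268] [0.06869458 0.06358716 0.01938072] [0.0785845  0.12565531 0.03757961]
shaft mid [ 0.0092853  -0.00090153] -0.00022834202354747436 -0.020235551704106517
black [-0.0271365   0.00952112 -0.01076596] [-0.00344809  0.03438259  0.01015727] -0.0003043432976129138
[110  77  69  70  72  71  72  80  93 102 108 129 155 168 175 177 175 175
 174 172 170 170 168 163 150 126 100  81  74  73  72  74]
[ 72  71  72  72  70  71  71  68  72  88 118 144 161 169 171 171 170 169
 168 167 165 165 159 142 107  81  89 129 167 182 185 183]
[169 168 168 170 167 168 168 168 168 170 166 153 115  66  37  26  28  28
  25  26  26  22]
[171 171 171 172 171 173 172 173 172 172 175 178 175 177 175 177 177 175
 178 176]
[166 168 166 166 165 165 164 158 134 105  78  71  68  67  68]
```

```bash
python3 - <<'E'
from h import *
d=load('wrist4'); s=arm.observe(); M=R.from_rotvec(s['ee_rot']).as_matrix()
Q=(cloud(d)-s['position'])@M
for u,v in((298,40),(298,60),(297,80),(297,100)): print(u,v,Q[v,u].round(4))
t=np.array([.982,.19]);
for n in('scene0','wrist2'):
    d=load(n); Qw=cloud(d); m=(np.hypot(Qw[...,0]-.604,Qw[...,1]+.342)<.03)&(Qw[...,2]>.062)
    vv,uu=np.where(m); P=Qw[m]; c,r=cv2.minEnclosingCircle(P[:,:2].astype(np.float32)); 
    rr=np.hypot(*(P[:,:2]-np.median(P[:,:2],0)).T)
    print(n,len(P),'disc c',np.round(c,4),r,np.median(P[:,:2],0).round(4),np.median(P[:,2]),'uv',uu.min(),uu.max(),vv.min(),vv.max())
    n2=np.array([-t[1],t[0]]); print('  along ext',(P[:,:2]@t).min(),(P[:,:2]@t).max(),'across',(P[:,:2]@n2).min(),(P[:,:2]@n2).max(), 'TCP along',np.array([.4788,-.3649])@t,np.array([.4788,-.3649])@n2)
E
```

```text
298 40 [0.0716 0.1132 0.0281]
298 60 [0.0707 0.1012 0.0285]
297 80 [0.0706 0.0889 0.0283]
297 100 [0.0718 0.0762 0.0289]
scene0 281 disc c [ 0.6017 -0.3436] 0.026910079643130302 [ 0.6066 -0.3434] 0.06783390800557276 uv 176 199 288 305
  along ext 0.4987517644864745 0.5523916940814302 across -0.4708800447928144 -0.4301665224938388 TCP along 0.4008506 -0.4493038
wrist2 3049 disc c [ 0.5985 -0.342 ] 0.02486421726644039 [ 0.6017 -0.3423] 0.06745197777203785 uv 227 289 0 70
  along ext 0.4986876568577875 0.5417071182786227 across -0.47053821654106553 -0.42903846286360797 TCP along 0.4008506 -0.4493038
```

Call:
{"name": "move_arm", "arguments": {
  "steps": "0 -0.01 0.01 -0.01 255; 0 -0.025 0.022 -0.02 255; 0 -0.035 0.031 -0.02 255; 0 -0.035 0.031 -0.02 255; 0.015 -0.035 0.031 -0.02 255; 0.035 -0.035 0.031 -0.02 255; 0.046 -0.035 0.031 -0.02 255; 0.046 -0.035 0.031 -0.02 255; 0.046 -0.035 0.031 -0.02 255"
}}

```text
clock: 6.07
position: [0.7001, -0.0572, 0.1052]
ee_rot: [-0.321, 1.549, 0.322]
force: [0.2, -0.0, -2.2]
width: 0.189
```

```bash
python3 - <<'E'
from h import *
s=arm.observe(); print(s['clock'],s['position'],s['force'],s['ft_torque'],s['width'],s['joints'].round(3)); M=R.from_rotvec(s['ee_rot']).as_matrix(); print(M.round(4),np.arctan2(M[1,1],M[0,1]))
for n in('scene','side'):
  d=snap(n,n+'5')
crop('scene5',265,150,345,230,8,'c6'); crop('side5',195,165,275,225,9,'c7')
E
```

```text
6.0667 [ 0.70008692 -0.05718505  0.10520682] [ 0.18257391 -0.01672501 -2.23508748] [ 0.02171787 -0.1270658  -0.06096438] 0.18936902377926118 [ 0.287  0.717 -0.477  1.459  0.354  1.054  0.144]
[[-1.700e-03 -3.983e-01  9.173e-01]
 [-0.000e+00  9.173e-01  3.983e-01]
 [-1.000e+00  7.000e-04 -1.600e-03]] 1.9804399367895342
```

View pics/c6.png

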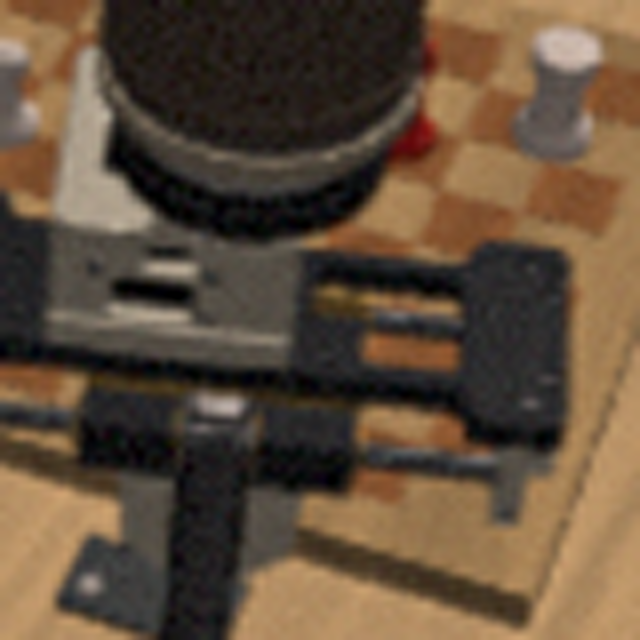

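View pics/c7.png

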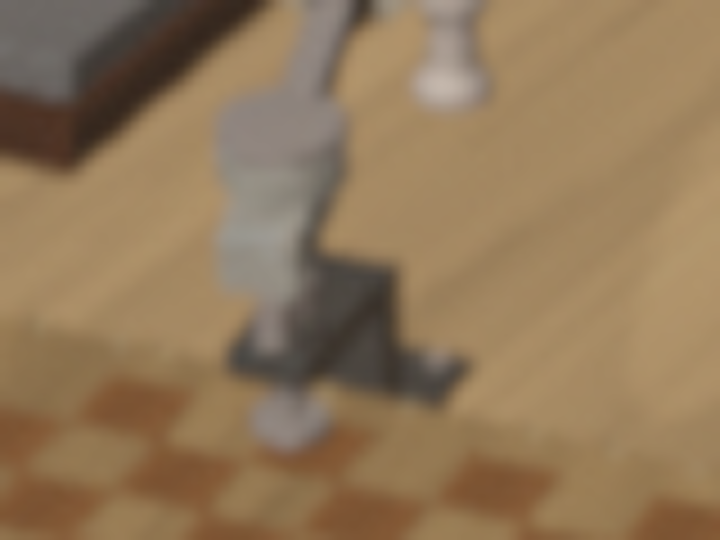

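```bash
python3 - <<'E'
from h import *
d=load('side0'); Q=cloud(d); m=(np.abs(Q[...,0]-.65)<.05)&(np.abs(Q[...,1]-.06)<.05)&(Q[...,2]>.074)&(Q[...,2]<.09)
P=Q[m]; print('tbar side0',len(P),P.min(0),P.max(0),cv2.minAreaRect(P[:,:2].astype(np.float32)))
d=load('side5'); Q5=cloud(d); m=(np.abs(Q5[...,0]-.65)<.06)&(np.abs(Q5[...,1]-.06)<.05)&(Q5[...,2]>.122)&(Q5[...,2]<.14)
P=Q5[m]; print('head side5',len(P),P.min(0),P.max(0),np.median(P,0),cv2.minEnclosingCircle(P[:,:2].astype(np.float32)))
t=np.array([-.398,.917]);n=np.array([.917,.398]); h=P
print('along max',(h[:,:2]@t).max(),'across',(h[:,:2]@n).min(),(h[:,:2]@n).max())
# model projection test
def proj(d,p):
    E=d['extrinsics']; q=(np.asarray(p)-E[:3,3])@E[:3,:3]; f=192/np.tan(np.radians(float(d['vfov']))/2); return float(d['cx'])+f*q[0]/-q[2], float(d['cy'])-f*q[1]/-q[2]
print('px T0 top center est wrist',proj(d,(.6486,.0614,.08)),'ends',[proj(d,np.r_[np.array([.6486,.0614])+k*.031*t,.08]) for k in(-1,1)])
hd=np.array([.70009,-.05719])+.1295*t; print('head est',hd,'disc top px',proj(d,np.r_[hd,.1317]))
crop('side0',195,165,275,225,9,'c8')
s0=load('scene0'); print('scene ends',[proj(s0,np.r_[np.array([.6486,.0614])+k*.031*t,.08]) for k in(-1,0,1)])
E
```

```text
tbar side0 52 [0.63340707 0.03088007 0.07476007] [0.66350668 0.09221358 0.08214892] ((0.6482263207435608, 0.06182657554745674), (0.013425410725176334, 0.06465192139148712), 20.74420166015625)
head side5 140 [0.62876271 0.01047139 0.12217375] [0.67705728 0.08439125 0.13457741] [0.65065487 0.06222204 0.13010729] ((0.6570357084274292, 0.045351989567279816), 0.04031839594244957)
along max -0.17995834588678442 across 0.5998838036262286 0.6389521473722377
px T0 top center est wrist (np.float64(226.7427549992689), np.float64(193.97039583253633)) ends [(np.float64(228.66590030498278), np.float64(188.6449654102139)), (np.float64(224.74664998548351), np.float64(199.49786083218024))]
head est [0.648549  0.0615615] disc top px (np.float64(226.29905444380628), np.float64(178.07635940312142))
scene ends [(np.float64(292.14051748483007), np.float64(196.30783880445316)), (np.float64(293.05885053994643), np.float64(188.12061265865918)), (np.float64(293.9425048949716), np.float64(180.2425579605303))]
```

View pics/c8.png

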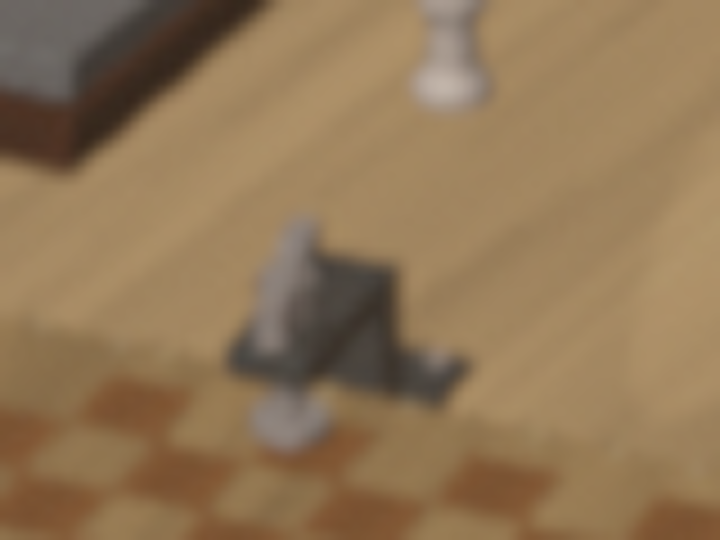

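Call:
{"name": "move_arm", "arguments": {
  "steps": "0.006 0 0 0.01 255; 0.012 0 0 0.01 255; 0.015 0 0 0.01 255; 0.018 0 0 0.01 255; 0.02 0 0 0.01 255; 0.02 0 0 0.01 255"
}}

```text
clock: 6.67
position: [0.7001, -0.0573, 0.0848]
ee_rot: [-0.314, 1.549, 0.314]
force: [0.2, -0.1, -2.5]
width: 0.193
```

Call:
{"name": "move_arm", "arguments": {
  "steps": "0.002 0 0 0 255; 0.004 0 0 0 255; 0.006 0 0 0 255; 0.007 0 0 0 255; 0.008 0 0 0 255; 0.008 0 0 0 255"
}}

```text
clock: 7.17
position: [0.7008, -0.0574, 0.0778]
ee_rot: [-0.314, 1.548, 0.314]
force: [-1.1, 0.3, -0.5]
width: 0.189
```

```bash
python3 - <<'E'
from h import *
s=arm.observe(); print(s['clock'],s['position'],s['force'],s['ft_torque'],s['width'],s['joints'].round(3)); 
d=snap('side','side6'); crop('side6',195,165,275,225,9,'c9')
E
```

```text
7.1667 [ 0.70081266 -0.05736303  0.07779753] [-1.06389882  0.34549581 -0.53114411] [0.12668109 0.07388571 0.06232414] 0.1893958398149078 [ 0.281  0.743 -0.465  1.481  0.368  1.005  0.123]
```

View pics/c9.png

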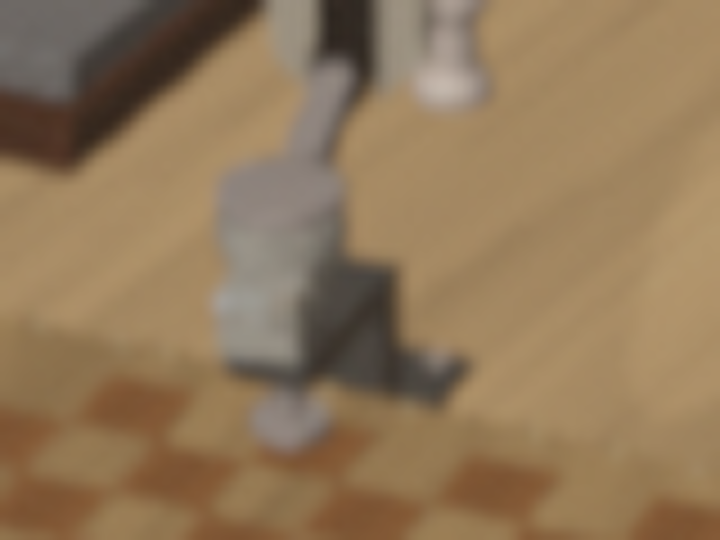

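The side view shows the socket fully covering the T-bar. The force change suggests the roof is just touching, so I'll press down a little more.

Call:
{"name": "move_arm", "arguments": {
  "steps": "0.001 0 0 0 255; 0.002 0 0 0 255; 0.002 0 0 0 255; 0.002 0 0 0 255; 0.002 0 0 0 255"
}}

```text
clock: 7.63
position: [0.7011, -0.0575, 0.0762]
ee_rot: [-0.314, 1.547, 0.313]
force: [-0.5, -1.5, 4.3]
width: 0.193
```

```bash
python3 - <<'E'
from h import *
s=arm.observe(); print(s['clock'],s['position'],s['force'],s['ft_torque'],s['width']); M=R.from_rotvec(s['ee_rot']).as_matrix(); print(M.round(4))
E
```

```text
7.6333 [ 0.70111715 -0.05746768  0.07617818] [-0.5088196  -1.54893941  4.28653034] [0.24666955 0.23194885 0.09054738] 0.1931841222104611
[[ 8.000e-04 -3.891e-01  9.212e-01]
 [-1.000e-04  9.212e-01  3.891e-01]
 [-1.000e+00 -4.000e-04  7.000e-04]]
```

Call:
{"name": "move_arm", "arguments": {
  "steps": "0 0 -0.0026 0.02 255; 0 0.0001 -0.0052 0.04 255; 0 0.0002 -0.0078 0.06 255; 0 0.0004 -0.0104 0.08 255; 0 0.0006 -0.013 0.1 255; 0 0.0006 -0.013 0.1 255"
}}

```text
clock: 8.13
position: [0.6892, -0.062, 0.0763]
ee_rot: [-0.235, 1.556, 0.234]
force: [4.6, -2.5, 3.0]
width: 0.193
```

```bash
cat >> h.py <<'E'
def st():
    s=arm.observe(); M=R.from_rotvec(s['ee_rot']).as_matrix(); F=M.T@s['force']; T=M.T@s['ft_torque']
    yaw=np.arctan2(M[1,1],M[0,1]); hd=s['position'][:2]+.1295*M[:2,1]
    print('t',round(float(s['clock']),2),'pos',s['position'].round(4),'yaw',yaw.round(4),'Ftool',F.round(2),'Ttool',T.round(3),'head',hd.round(4),'Tscrew(about x down)',round(T[0]-0.1295*F[2],3),'w',s['width'].round(3))
E
python3 -c "
from h import *
st()"
```

```text
Traceback (most recent call last):
  File "h.py", line 20, in st
    print('t',round(float(s['clock']),2),'pos',s['position'].round(4),'yaw',yaw.round(4),'Ftool',F.round(2),'Ttool',T.round(3),'head',hd.round(4),'Tscrew(about x down)',round(T[0]-0.1295*F[2],3),'w',s['width'].round(3))
                                                                                                                                                                                                       ^^^^^^^^^^^^^^^^
AttributeError: 'float' object has no attribute 'round'
```

```bash
sed -i "s/s\['width'\].round(3)/round(s['width'],3)/" h.py
python3 -c "
from h import *
st()"
```

```text
t 8.13 pos [ 0.6892 -0.062   0.0763] yaw 1.8692 Ftool [-3.02 -3.71  3.68] Ttool [-0.641 -0.941 -0.166] head [0.6511 0.0618] Tscrew(about x down) -1.117 w 0.193
```

Call:
{"name": "move_arm", "arguments": {
  "steps": "0 0 -0.002 0 255; 0 0 -0.004 0 255; 0 0 -0.006 0.015 255; 0 0.0001 -0.008 0.03 255; 0 0.0002 -0.01 0.05 255; 0 0.0002 -0.01 0.05 255"
}}

```text
clock: 8.63
position: [0.6812, -0.0642, 0.0766]
ee_rot: [-0.195, 1.557, 0.195]
force: [8.9, -0.8, 1.8]
width: 0.188
```

```bash
python3 -c "
from h import *
st()"
```

```text
t 8.63 pos [ 0.6812 -0.0642  0.0766] yaw 1.8192 Ftool [-1.71 -2.95  8.42] Ttool [-0.114 -2.108 -0.194] head [0.6494 0.0613] Tscrew(about x down) -1.205 w 0.188
```

Call:
{"name": "move_arm", "arguments": {
  "steps": "0 0 -0.002 0.015 255; 0 0.0001 -0.004 0.03 255; 0 0.0002 -0.0065 0.05 255; 0 0.0002 -0.0065 0.05 255"
}}

```text
clock: 8.97
position: [0.6749, -0.0657, 0.0766]
ee_rot: [-0.156, 1.56, 0.156]
force: [9.3, -1.0, 2.5]
width: 0.189
```

```bash
python3 -c "
from h import *
st()"
```

```text
t 8.97 pos [ 0.6749 -0.0657  0.0766] yaw 1.7693 Ftool [-2.47 -2.84  8.92] Ttool [-0.097 -2.161 -0.226] head [0.6494 0.0613] Tscrew(about x down) -1.253 w 0.189
```

Call:
{"name": "move_arm", "arguments": {
  "steps": "0 0 -0.002 0.015 255; 0 0.0001 -0.004 0.03 255; 0 0.0002 -0.0065 0.05 255; 0 0.0002 -0.0065 0.05 255"
}}

```text
clock: 9.3
position: [0.6687, -0.0668, 0.0767]
ee_rot: [-0.116, 1.562, 0.117]
force: [10.9, -0.9, 1.3]
width: 0.189
```

```bash
python3 -c "
from h import *
st()"
```

```text
t 9.3 pos [ 0.6687 -0.0668  0.0767] yaw 1.7193 Ftool [-1.27 -2.53 10.68] Ttool [-0.158 -2.214 -0.106] head [0.6495 0.0613] Tscrew(about x down) -1.541 w 0.189
```

Call:
{"name": "move_arm", "arguments": {
  "steps": "0 0 -0.0013 0.01 255; 0 0 -0.0026 0.02 255; 0 0 -0.0026 0.02 255"
}}

```text
clock: 9.55
position: [0.6663, -0.0671, 0.0767]
ee_rot: [-0.101, 1.563, 0.102]
force: [9.0, -0.9, 1.6]
width: 0.192
```

```bash
python3 -c "
from h import *
st()"
```

```text
t 9.55 pos [ 0.6663 -0.0671  0.0767] yaw 1.7 Ftool [-1.5  -2.02  8.86] Ttool [-0.202 -2.227 -0.085] head [0.6496 0.0613] Tscrew(about x down) -1.349 w 0.192
```

Call:
{"name": "move_arm", "arguments": {
  "steps": "0 0 0 0 255"
}}

```text
clock: 9.63
position: [0.6664, -0.0671, 0.0767]
ee_rot: [-0.102, 1.563, 0.102]
force: [9.3, -1.1, 1.5]
width: 0.189
```

```bash
python3 -c "
from h import *
st(); snap('side','side7'); crop('side7',185,155,275,225,8,'c10'); st()
snap('wrist','wrist7')"
```

```text
t 9.63 pos [ 0.6664 -0.0671  0.0767] yaw 1.7006 Ftool [-1.45 -2.27  9.13] Ttool [-0.198 -2.204 -0.078] head [0.6496 0.0613] Tscrew(about x down) -1.381 w 0.189
t 9.68 pos [ 0.6664 -0.0671  0.0767] yaw 1.7006 Ftool [-2.21 -2.22  9.24] Ttool [-0.234 -2.146 -0.098] head [0.6496 0.0613] Tscrew(about x down) -1.431 w 0.188
```

View pics/c10.png

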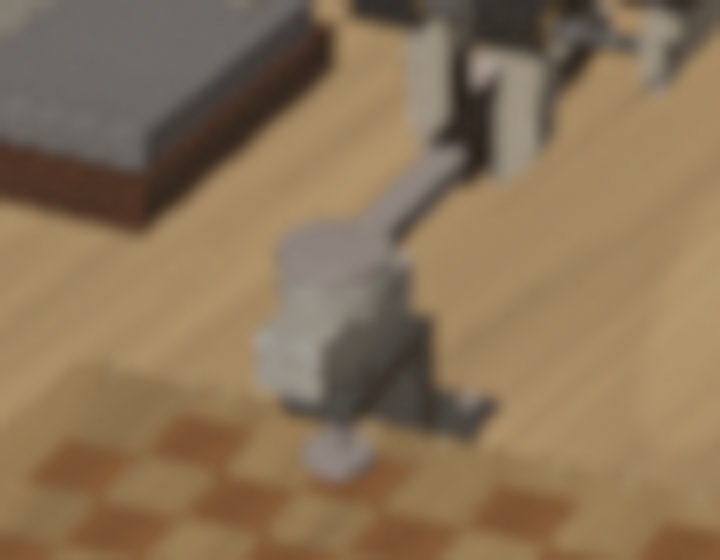

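View pics/wrist7.png

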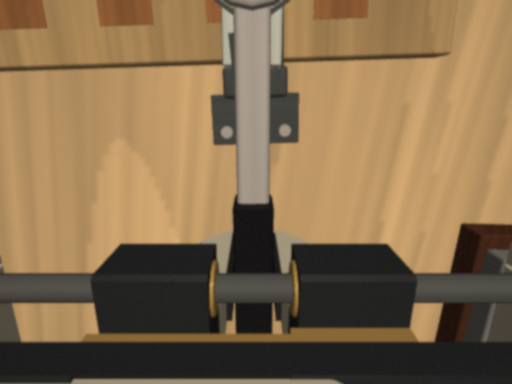

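```bash
python3 -c "
from h import *
a=cv2.imread('pics/wrist3.png')[0:90,205:305]; b=cv2.imread('pics/wrist7.png')[0:90,205:305]; c=cv2.imread('pics/wrist4.png')[0:90,205:305]
cv2.imwrite('pics/cmp1.png',cv2.resize(np.hstack([a,b]),None,fx=4,fy=4,interpolation=cv2.INTER_CUBIC))"
```

```text
(no output)
```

View pics/cmp1.png

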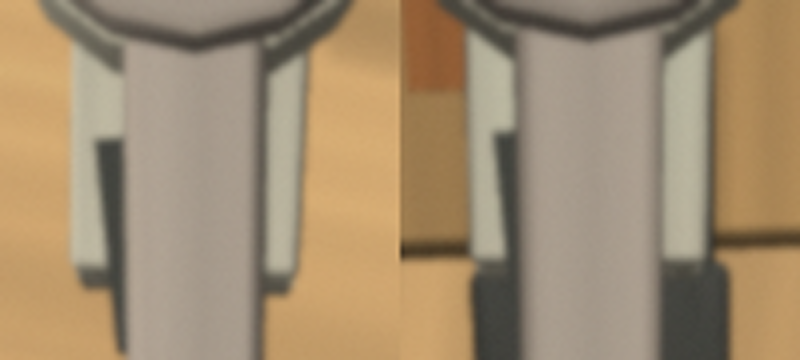

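```bash
python3 -c "
from h import *
a=cv2.imread('pics/wrist4.png')[0:90,205:305]; b=cv2.imread('pics/wrist7.png')[0:90,205:305]
cv2.imwrite('pics/cmp2.png',cv2.resize(np.hstack([a,b]),None,fx=4,fy=4,interpolation=cv2.INTER_CUBIC))
for t in ('wrist3','wrist4','wrist7'):
  im=cv2.imread(f'pics/{t}.png').max(-1)
  for v in (30,50): print(t,v,im[v,215:243],im[v,266:292])
"
```

```text
wrist3 30 [208 209 209 209 209 207 202 196 194 191 186 186 184 186 187 189 190 190
 188 187 180 171 175 177 176 173 174 173] [164 153 137 117 101 121 160 178 180 182 186 180 177 165 145 156 196 210
 213 213 212 213 211 211 212 212]
wrist3 50 [204 205 204 204 203 203 200 197 197 192 189 187 187 185 165 121  83  70
  69  72  97 136 166 176 177 175 175 175] [164 150 131 110 102 130 164 182 184 184 184 179 167 147 158 195 212 215
 214 214 215 215 213 215 214 214]
wrist4 30 [141 144 144 141 144 144 139 137 150 172 186 191 191 193 195 197 197 198
 195 191 172 137 125 139 155 165 173 176] [184 181 175 165 155 156 178 191 194 196 197 195 193 185 169 151 146 151
 157 160 167 164 147 110  92 114]
wrist4 50 [142 144 147 147 150 153 154 153 162 179 189 191 192 190 170 125  83  72
  71  72  75  93 115 135 152 165 172 177] [183 180 172 163 154 159 181 194 197 198 197 194 186 164 126  90  75  75
  74  73  73  73  71  74  94 125]
wrist7 30 [155 154 155 153 151 144 140 149 165 176 180 182 182 183 183 185 183 174
 149 126 131 141 153 161 165 167 167 170] [165 157 146 135 138 162 176 178 181 183 184 184 183 176 167 143 107 111
 143 158 164 170 173 176 176 176]
wrist7 50 [155 156 154 155 154 151 145 142 157 176 180 181 181 178 157 111  75  68
  74  95 118 137 150 158 165 168 169 171] [164 156 146 137 143 165 178 180 182 183 185 184 180 175 159 128  98 109
 142 162 166 171 176 179 178 177]
```

View pics/cmp2.png

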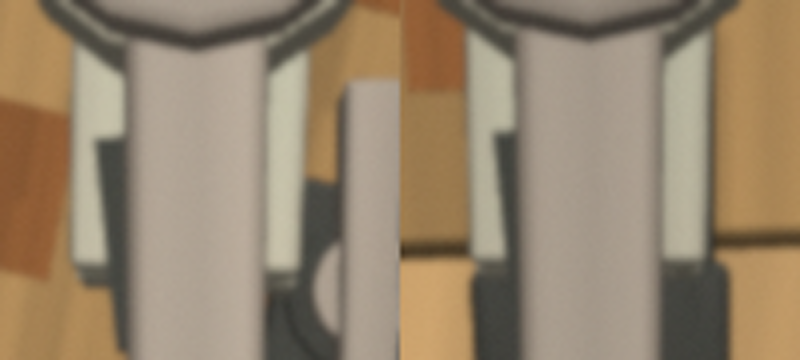

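Comparing wrist views (straight on the left, now on the right), the head block has shifted about 2 px right relative to the shaft. With the torque down from 1.54 to 1.38, that suggests break-over of about 0.03 rad. I'll advance in small steps.

Call:
{"name": "move_arm", "arguments": {
  "steps": "0 0 -0.0013 0.01 255; 0 0 -0.0026 0.02 255; 0 0 -0.0026 0.02 255"
}}

```text
clock: 9.98
position: [0.6637, -0.0674, 0.0767]
ee_rot: [-0.085, 1.563, 0.086]
force: [9.9, -1.2, 1.4]
width: 0.193
```

```bash
python3 -c "
from h import *
st(); snap('wrist','wrist8'); st()
a=cv2.imread('pics/wrist4.png')[0:90,205:305]; b=cv2.imread('pics/wrist8.png')[0:90,205:305]
cv2.imwrite('pics/cmp3.png',cv2.resize(np.hstack([a,b]),None,fx=4,fy=4,interpolation=cv2.INTER_CUBIC))
for t in ('wrist8',):
  im=cv2.imread(f'pics/{t}.png').max(-1)
  for v in (30,50): print(t,v,im[v,215:243],im[v,266:292])
"
```

```text
t 9.98 pos [ 0.6637 -0.0674  0.0767] yaw 1.68 Ftool [-1.3  -2.3   9.75] Ttool [-0.192 -2.244 -0.069] head [0.6496 0.0613] Tscrew(about x down) -1.455 w 0.193
t 10.03 pos [ 0.6638 -0.0674  0.0767] yaw 1.6805 Ftool [-1.57 -1.62  9.28] Ttool [-0.211 -2.183 -0.073] head [0.6497 0.0613] Tscrew(about x down) -1.413 w 0.192
wrist8 30 [155 156 154 154 151 146 140 150 166 177 181 181 182 184 185 186 182 174
 151 129 131 142 154 162 167 169 170 170] [164 156 146 133 138 165 177 179 181 183 184 185 183 178 167 142 102  86
 115 147 162 167 172 175 178 175]
wrist8 50 [155 156 157 156 155 154 143 141 156 175 180 182 182 178 158 111  74  67
  74  96 121 138 150 161 166 168 170 170] [164 155 144 134 142 165 178 181 181 184 185 185 184 176 160 133  92  71
 102 143 162 165 173 177 179 179]
```

View pics/cmp3.png

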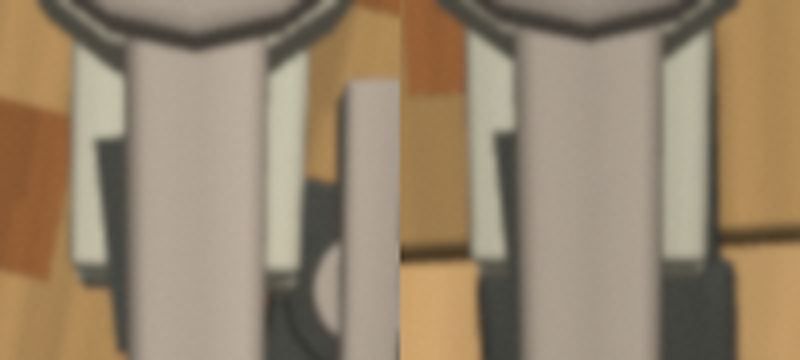

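Call:
{"name": "move_arm", "arguments": {
  "steps": "0 0 -0.0013 0.01 255; 0 0 -0.0026 0.02 255; 0 0 -0.0026 0.02 255"
}}

```text
clock: 10.28
position: [0.6612, -0.0677, 0.0767]
ee_rot: [-0.07, 1.564, 0.07]
force: [9.9, -1.4, 1.7]
width: 0.192
```

```bash
cat >> h.py <<'E'
def look(tag):
    st(); snap('wrist',tag); st()
    im=cv2.imread(f'pics/{tag}.png')[45:55].max(-1).astype(float).mean(0)
    # subpixel: block left (rise), shaft left min/edge, shaft right dark, block right (fall below 150)
    def fall(u0,u1,th):
        for u in range(u0,u1):
            if im[u]>=th>im[u+1]: return u+(im[u]-th)/(im[u]-im[u+1])
    print('dark between shaft/block right',269-2+np.argmin(im[267:273]),'block right edge',fall(272,290,150),'block left dark->',fall(225,240,140), im[266:290].round())
E
python3 -c "
from h import *
look('wrist9')
"
```

```text
t 10.28 pos [ 0.6612 -0.0677  0.0767] yaw 1.66 Ftool [-1.62 -2.31  9.71] Ttool [-0.226 -2.286  0.011] head [0.6497 0.0613] Tscrew(about x down) -1.483 w 0.192
t 10.33 pos [ 0.6613 -0.0677  0.0767] yaw 1.6605 Ftool [-1.89 -2.37  9.87] Ttool [-0.241 -2.251  0.004] head [0.6497 0.0613] Tscrew(about x down) -1.519 w 0.189
dark between shaft/block right 269 block right edge 280.3345070422535 block left dark-> 229.2710280373832 [164. 154. 143. 133. 140. 164. 178. 182. 183. 185. 186. 185. 182. 176.
 160. 131.  93.  67.  67.  98. 138. 160. 168. 173.]
```

Still rigid, and the torque is rising slowly (1.50). Continuing.

Call:
{"name": "move_arm", "arguments": {
  "steps": "0 0 -0.0013 0.01 255; 0 0 -0.0026 0.02 255; 0 0 -0.0026 0.02 255"
}}

```text
clock: 10.58
position: [0.6587, -0.068, 0.0767]
ee_rot: [-0.054, 1.564, 0.055]
force: [9.5, -0.8, 1.1]
width: 0.19
```

```bash
python3 -c "
from h import *
look('wrist10')
"
```

```text
t 10.58 pos [ 0.6587 -0.068   0.0767] yaw 1.6401 Ftool [-1.05 -1.46  9.44] Ttool [-0.224 -2.275  0.066] head [0.6497 0.0612] Tscrew(about x down) -1.446 w 0.19
t 10.63 pos [ 0.6588 -0.0679  0.0767] yaw 1.6406 Ftool [-1.58 -2.01  9.16] Ttool [-0.23  -2.252  0.011] head [0.6498 0.0613] Tscrew(about x down) -1.415 w 0.192
dark between shaft/block right 269 block right edge 280.32423208191125 block left dark-> 229.27122641509433 [163. 154. 141. 131. 140. 165. 178. 181. 183. 185. 186. 185. 183. 176.
 160. 130.  94.  70.  64.  66.  94. 133. 157. 167.]
```

Call:
{"name": "move_arm", "arguments": {
  "steps": "0 0 -0.0013 0.01 255; 0 0 -0.0026 0.02 255; 0 0 -0.0026 0.02 255"
}}

```text
clock: 10.88
position: [0.6561, -0.0681, 0.0767]
ee_rot: [-0.038, 1.565, 0.039]
force: [10.4, -0.7, 0.7]
width: 0.192
```

```bash
python3 -c "
from h import *
look('wrist11')
"
```

```text
t 10.88 pos [ 0.6561 -0.0681  0.0767] yaw 1.6201 Ftool [-0.6  -1.18 10.37] Ttool [-0.226 -2.401  0.017] head [0.6497 0.0613] Tscrew(about x down) -1.569 w 0.192
t 10.93 pos [ 0.6562 -0.0681  0.0767] yaw 1.6206 Ftool [-0.72 -1.25  9.65] Ttool [-0.211 -2.253  0.062] head [0.6498 0.0613] Tscrew(about x down) -1.461 w 0.189
dark between shaft/block right 269 block right edge 280.2881355932203 block left dark-> 229.2595238095238 [163. 153. 140. 133. 143. 167. 179. 182. 184. 185. 186. 186. 183. 176.
 158. 129.  92.  70.  66.  64.  65.  88. 125. 153.]
```

Call:
{"name": "move_arm", "arguments": {
  "steps": "0.0003 0 -0.0013 0.01 255; 0.0005 0 -0.0026 0.02 255; 0.0005 0 -0.0026 0.02 255"
}}

```text
clock: 11.18
position: [0.6537, -0.0683, 0.0763]
ee_rot: [-0.022, 1.564, 0.023]
force: [9.4, -0.9, 3.0]
width: 0.193
```

```bash
python3 -c "
from h import *
look('wrist12')
"
```

```text
t 11.18 pos [ 0.6537 -0.0683  0.0763] yaw 1.6001 Ftool [-2.98 -1.13  9.4 ] Ttool [-0.272 -2.244  0.136] head [0.6499 0.0612] Tscrew(about x down) -1.49 w 0.193
t 11.23 pos [ 0.6537 -0.0682  0.0764] yaw 1.6006 Ftool [-2.02 -1.31  8.59] Ttool [-0.236 -2.222  0.154] head [0.6499 0.0612] Tscrew(about x down) -1.348 w 0.191
dark between shaft/block right 269 block right edge 280.10091743119267 block left dark-> 228.9871382636656 [161. 150. 136. 128. 142. 167. 179. 182. 184. 185. 186. 186. 182. 173.
 153. 121.  87.  70.  67.  66.  64.  66.  87. 122.]
```

Call:
{"name": "move_arm", "arguments": {
  "steps": "0 0 -0.0013 0.01 255; 0 0 -0.0026 0.02 255; 0 0 -0.0026 0.02 255"
}}

```text
clock: 11.48
position: [0.6511, -0.0683, 0.0763]
ee_rot: [-0.007, 1.565, 0.008]
force: [9.1, -1.2, 2.1]
width: 0.193
```

```bash
python3 -c "
from h import *
look('wrist13')
"
```

```text
t 11.48 pos [ 0.6511 -0.0683  0.0763] yaw 1.5801 Ftool [-2.   -1.25  9.12] Ttool [-0.268 -2.317  0.225] head [0.6498 0.0612] Tscrew(about x down) -1.449 w 0.193
t 11.53 pos [ 0.6512 -0.0683  0.0764] yaw 1.5806 Ftool [-2.63 -0.71  8.66] Ttool [-0.309 -2.195  0.195] head [0.6499 0.0612] Tscrew(about x down) -1.43 w 0.19
dark between shaft/block right 269 block right edge 280.0578034682081 block left dark-> 229.0047281323877 [160. 148. 135. 132. 152. 171. 179. 182. 184. 186. 186. 185. 183. 174.
 152. 117.  85.  70.  68.  67.  66.  65.  65.  82.]
```

Call:
{"name": "move_arm", "arguments": {
  "steps": "0 0 -0.0013 0.01 255; 0 0 -0.0026 0.02 255; 0 0 -0.0026 0.02 255"
}}

```text
clock: 11.78
position: [0.6485, -0.0683, 0.0764]
ee_rot: [0.009, 1.564, -0.008]
force: [9.0, -1.0, 2.0]
width: 0.189
```

```bash
python3 -c "
from h import *
look('wrist14')
I=[cv2.imread(f'pics/{t}.png')[0:90,205:305] for t in ('wrist8','wrist14')]
cv2.imwrite('pics/cmp4.png',cv2.resize(np.hstack(I),None,fx=4,fy=4,interpolation=cv2.INTER_CUBIC))
"
```

```text
t 11.78 pos [ 0.6485 -0.0683  0.0764] yaw 1.5602 Ftool [-1.95 -0.92  8.98] Ttool [-0.255 -2.375  0.23 ] head [0.6499 0.0612] Tscrew(about x down) -1.418 w 0.189
t 11.83 pos [ 0.6486 -0.0683  0.0764] yaw 1.5607 Ftool [-1.42 -1.52  9.3 ] Ttool [-0.287 -2.292  0.242] head [0.6499 0.0612] Tscrew(about x down) -1.491 w 0.195
dark between shaft/block right 269 block right edge 280.04046242774564 block left dark-> 229.00238095238095 [159. 147. 134. 131. 151. 172. 180. 182. 184. 186. 187. 186. 182. 173.
 151. 117.  84.  70.  68.  67.  67.  67.  65.  65.]
```

View pics/cmp4.png

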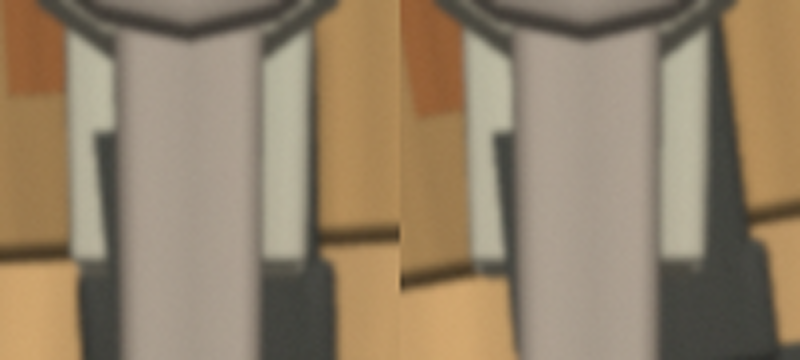

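Call:
{"name": "move_arm", "arguments": {
  "steps": "0 0 -0.0013 0.01 255; 0 0 -0.0026 0.02 255; 0 0 -0.0026 0.02 255; 0 0 -0.0026 0.02 255"
}}

```text
clock: 12.17
position: [0.6461, -0.0683, 0.0764]
ee_rot: [0.024, 1.564, -0.023]
force: [10.1, -1.3, 1.7]
width: 0.197
```

```bash
python3 -c "
from h import *
look('wrist15')
"
```

```text
t 12.17 pos [ 0.6461 -0.0683  0.0764] yaw 1.5408 Ftool [-1.59 -1.   10.16] Ttool [-0.298 -2.273  0.241] head [0.65   0.0612] Tscrew(about x down) -1.613 w 0.197
t 12.22 pos [ 0.6461 -0.0683  0.0764] yaw 1.5409 Ftool [-1.46 -0.77  9.1 ] Ttool [-0.323 -2.356  0.286] head [0.6499 0.0611] Tscrew(about x down) -1.502 w 0.193
dark between shaft/block right 269 block right edge 279.925 block left dark-> 228.8858858858859 [157. 146. 133. 130. 151. 172. 180. 183. 184. 187. 187. 186. 182. 172.
 148. 112.  81.  70.  68.  68.  68.  67.  67.  65.]
```

Call:
{"name": "move_arm", "arguments": {
  "steps": "0 0 -0.0013 0.01 255; 0 0 -0.0026 0.02 255; 0 0 -0.0026 0.02 255; 0 0 -0.0026 0.02 255"
}}

```text
clock: 12.55
position: [0.6435, -0.0682, 0.0764]
ee_rot: [0.04, 1.564, -0.038]
force: [8.9, -0.9, 2.0]
width: 0.197
```

```bash
python3 -c "
from h import *
look('wrist16')
"
```

```text
t 12.55 pos [ 0.6435 -0.0682  0.0764] yaw 1.5209 Ftool [-1.93 -0.48  8.95] Ttool [-0.311 -2.334  0.322] head [0.65   0.0612] Tscrew(about x down) -1.47 w 0.197
t 12.6 pos [ 0.6436 -0.0682  0.0764] yaw 1.5208 Ftool [-1.78 -0.54 10.46] Ttool [-0.349 -2.383  0.307] head [0.65   0.0611] Tscrew(about x down) -1.703 w 0.193
dark between shaft/block right 269 block right edge 279.87351778656125 block left dark-> 228.88235294117646 [157. 145. 132. 132. 155. 174. 180. 183. 185. 186. 188. 186. 182. 172.
 147. 111.  81.  71.  69.  68.  68.  67.  68.  67.]
```

Call:
{"name": "move_arm", "arguments": {
  "steps": "0 0 -0.0013 0.01 255; 0 0 -0.0026 0.02 255; 0 0 -0.0026 0.02 255"
}}

```text
clock: 12.85
position: [0.6409, -0.0681, 0.0764]
ee_rot: [0.056, 1.564, -0.055]
force: [9.6, -1.1, 2.5]
width: 0.189
```

```bash
python3 -c "
from h import *
look('wrist17')
"
```

```text
t 12.85 pos [ 0.6409 -0.0681  0.0764] yaw 1.5003 Ftool [-2.41 -0.45  9.64] Ttool [-0.356 -2.426  0.362] head [0.65   0.0611] Tscrew(about x down) -1.604 w 0.189
t 12.9 pos [ 0.641  -0.068   0.0764] yaw 1.5008 Ftool [-2.13 -0.9   8.63] Ttool [-0.358 -2.382  0.32 ] head [0.6501 0.0611] Tscrew(about x down) -1.476 w 0.193
dark between shaft/block right 268 block right edge 279.97489539748955 block left dark-> 228.9077380952381 [156. 144. 132. 137. 163. 178. 181. 183. 184. 187. 188. 187. 183. 173.
 149. 113.  83.  71.  70.  69.  69.  68.  68.  67.]
```

Call:
{"name": "move_arm", "arguments": {
  "steps": "0 0 -0.0013 0.01 255; 0 0 -0.0026 0.02 255; 0 0 -0.0026 0.02 255"
}}

```text
clock: 13.15
position: [0.6383, -0.0679, 0.0764]
ee_rot: [0.072, 1.563, -0.07]
force: [10.1, -0.3, 2.4]
width: 0.193
```

```bash
python3 -c "
from h import *
look('wrist18')
I=[cv2.imread(f'pics/{t}.png')[0:90,205:305] for t in ('wrist8','wrist18')]
cv2.imwrite('pics/cmp5.png',cv2.resize(np.hstack(I),None,fx=4,fy=4,interpolation=cv2.INTER_CUBIC))
"
```

```text
t 13.15 pos [ 0.6383 -0.0679  0.0764] yaw 1.4804 Ftool [-2.35  0.58 10.07] Ttool [-0.319 -2.471  0.43 ] head [0.65   0.0611] Tscrew(about x down) -1.623 w 0.193
t 13.2 pos [ 0.6384 -0.0679  0.0764] yaw 1.4808 Ftool [-1.89 -0.31 10.69] Ttool [-0.319 -2.463  0.381] head [0.6501 0.0611] Tscrew(about x down) -1.704 w 0.189
dark between shaft/block right 268 block right edge 280.35333333333335 block left dark-> 229.24129930394432 [155. 144. 131. 138. 165. 179. 182. 183. 185. 187. 188. 187. 185. 178.
 161. 131.  95.  73.  70.  69.  70.  69.  69.  68.]
```

View pics/cmp5.png

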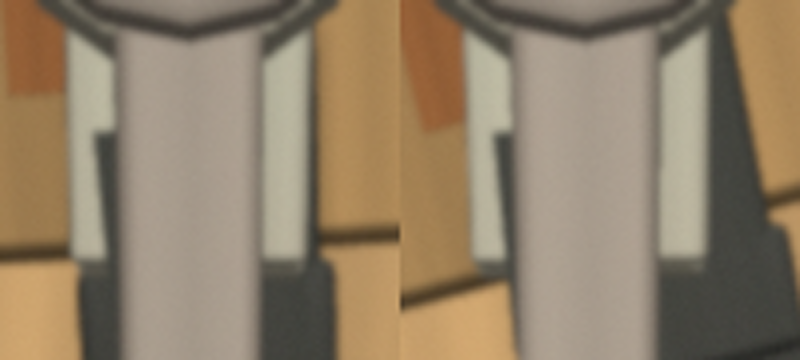

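Call:
{"name": "move_arm", "arguments": {
  "steps": "0 0 -0.0013 0.01 255; 0 0 -0.0026 0.02 255; 0 0 -0.0026 0.02 255"
}}

```text
clock: 13.45
position: [0.6355, -0.0676, 0.0763]
ee_rot: [0.088, 1.563, -0.086]
force: [9.7, -1.3, 1.9]
width: 0.19
```

```bash
python3 -c "
from h import *
look('wrist19')
"
```

```text
t 13.45 pos [ 0.6355 -0.0676  0.0763] yaw 1.4603 Ftool [-1.87 -0.26  9.77] Ttool [-0.256 -2.321  0.488] head [0.6497 0.0611] Tscrew(about x down) -1.521 w 0.19
t 13.5 pos [ 0.6356 -0.0676  0.0763] yaw 1.4607 Ftool [-1.9  -0.53 10.2 ] Ttool [-0.294 -2.281  0.489] head [0.6498 0.0611] Tscrew(about x down) -1.615 w 0.19
dark between shaft/block right 269 block right edge 282.63138686131384 block left dark-> 231.3686746987952 [162. 149. 136. 130. 147. 171. 181. 182. 182. 183. 184. 186. 188. 188.
 185. 180. 167. 140. 100.  74.  70.  70.  70.  70.]
```

The head block has moved 2.3 px against the shaft and the torque is falling, so break-over has started (about 0.02–0.03 rad).

Call:
{"name": "move_arm", "arguments": {
  "steps": "0 0 -0.0013 0.01 255; 0 0 -0.0026 0.02 255; 0 0 -0.0026 0.02 255"
}}

```text
clock: 13.75
position: [0.6326, -0.0673, 0.0762]
ee_rot: [0.103, 1.563, -0.102]
force: [9.2, -0.2, 2.3]
width: 0.188
```

```bash
python3 -c "
from h import *
look('wrist20')
"
```

```text
t 13.75 pos [ 0.6326 -0.0673  0.0762] yaw 1.4402 Ftool [-2.27  0.99  9.18] Ttool [-0.143 -2.121  0.523] head [0.6495 0.0611] Tscrew(about x down) -1.332 w 0.188
t 13.8 pos [ 0.6327 -0.0673  0.0762] yaw 1.4405 Ftool [-2.58  0.5   9.55] Ttool [-0.179 -2.132  0.514] head [0.6496 0.0611] Tscrew(about x down) -1.416 w 0.19
dark between shaft/block right 269 block right edge 284.82758620689657 block left dark-> 233.8992537313433 [166. 154. 143. 130. 135. 163. 180. 184. 184. 182. 182. 183. 184. 186.
 188. 188. 187. 182. 172. 146. 107.  78.  71.  70.]
```

Call:
{"name": "move_arm", "arguments": {
  "steps": "0 0 -0.0013 0.01 255; 0 0 -0.0026 0.02 255; 0 0 -0.0026 0.02 255"
}}

```text
clock: 14.05
position: [0.6297, -0.0669, 0.0761]
ee_rot: [0.119, 1.563, -0.117]
force: [7.5, -1.1, 2.7]
width: 0.189
```

```bash
python3 -c "
from h import *
look('wrist21')
I=[cv2.imread(f'pics/{t}.png')[0:90,205:305] for t in ('wrist18','wrist21')]
cv2.imwrite('pics/cmp6.png',cv2.resize(np.hstack(I),None,fx=4,fy=4,interpolation=cv2.INTER_CUBIC))
"
```

```text
t 14.05 pos [ 0.6297 -0.0669  0.0761] yaw 1.42 Ftool [-2.7   0.02  7.61] Ttool [-0.092 -1.989  0.568] head [0.6492 0.0611] Tscrew(about x down) -1.078 w 0.189
t 14.1 pos [ 0.6299 -0.0669  0.0761] yaw 1.4204 Ftool [-2.68  0.75  7.55] Ttool [-0.07  -1.98   0.578] head [0.6493 0.0611] Tscrew(about x down) -1.048 w 0.19
dark between shaft/block right 270 block right edge 287.253125 block left dark-> None [170. 161. 149. 135. 126. 141. 167. 180. 184. 185. 184. 183. 182. 182.
 183. 186. 188. 188. 188. 185. 177. 158. 126.  92.]
```

View pics/cmp6.png

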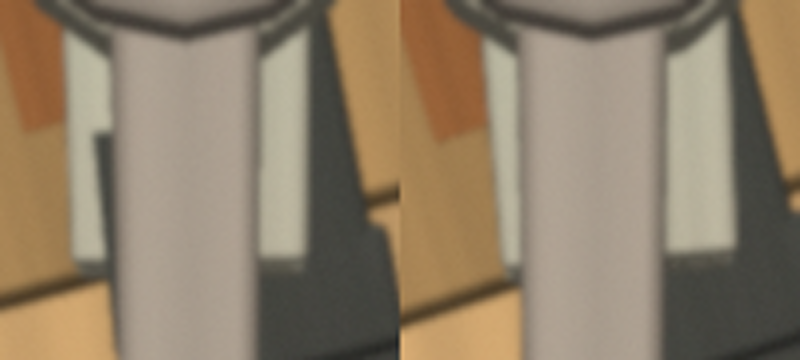

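The last view shows the head clearly angled to the handle, and the torque is down to about 65% of its peak (break-over ≈0.06–0.07 rad). The click is done, so I'm stopping here and easing back.

Call:
{"name": "move_arm", "arguments": {
  "steps": "0 0 0.0026 -0.02 255; 0 0.0001 0.0052 -0.04 255; 0 0.0002 0.0078 -0.06 255; 0 0.0004 0.0104 -0.08 255; 0 0.0006 0.013 -0.1 255; 0 0.0008 0.0143 -0.11 255; 0 0.0008 0.0143 -0.11 255"
}}

```text
clock: 14.68
position: [0.6432, -0.0683, 0.0757]
ee_rot: [0.032, 1.568, -0.031]
force: [5.7, -0.1, 3.8]
width: 0.192
```

```bash
python3 -c "
from h import *
look('wrist22')
"
```

```text
t 14.68 pos [ 0.6432 -0.0683  0.0757] yaw 1.5305 Ftool [-3.83  0.13  5.72] Ttool [ 0.314 -1.318  0.601] head [0.6484 0.0611] Tscrew(about x down) -0.426 w 0.192
t 14.73 pos [ 0.643  -0.0683  0.0757] yaw 1.5299 Ftool [-4.03 -0.3   5.25] Ttool [ 0.304 -1.485  0.639] head [0.6483 0.0611] Tscrew(about x down) -0.375 w 0.189
dark between shaft/block right 272 block right edge 281.3957597173145 block left dark-> 230.5088161209068 [172. 172. 168. 161. 150. 137. 128. 143. 168. 182. 185. 186. 186. 184.
 176. 161. 133.  96.  73.  70.  69.  69.  69.  68.]
```

Call:
{"name": "move_arm", "arguments": {
  "steps": "0 0 0.002 -0.01 255; 0 0 0.004 -0.015 255; 0 0 0.006 -0.02 255; 0 0 0.007 -0.03 255; 0 0 0.007 -0.03 255"
}}

```text
clock: 15.15
position: [0.6479, -0.0687, 0.0747]
ee_rot: [0.007, 1.573, -0.007]
force: [-0.4, 1.0, 3.4]
width: 0.19
```

```bash
python3 -c "
from h import *
look('wrist23')
"
```

```text
t 15.15 pos [ 0.6479 -0.0687  0.0747] yaw 1.5621 Ftool [-3.4   1.01 -0.43] Ttool [-0.072  0.039  0.796] head [0.649  0.0608] Tscrew(about x down) -0.016 w 0.19
t 15.2 pos [ 0.6478 -0.0688  0.0747] yaw 1.5614 Ftool [-3.35  1.83 -1.45] Ttool [-0.109  0.03   0.856] head [0.649  0.0607] Tscrew(about x down) 0.078 w 0.194
dark between shaft/block right 270 block right edge 279.01510574018124 block left dark-> 227.71468926553672 [168. 162. 151. 139. 130. 139. 166. 180. 184. 185. 184. 180. 171. 150.
 117.  86.  71.  70.  69.  69.  68.  68.  68.  67.]
```

Call:
{"name": "move_arm", "arguments": {
  "steps": "-0.003 0 0 0 255; -0.006 0 0 0 255; -0.009 0 0 0 255; -0.012 0 0 0 255"
}}

```text
clock: 15.53
position: [0.648, -0.0697, 0.087]
ee_rot: [0.008, 1.572, -0.009]
force: [0.3, -0.4, -3.8]
width: 0.19
```

```bash
python3 -c "
from h import *
st()
"
```

```text
t 15.53 pos [ 0.648  -0.0697  0.087 ] yaw 1.5604 Ftool [ 3.84 -0.41  0.31] Ttool [-0.025 -0.163 -0.086] head [0.6493 0.0598] Tscrew(about x down) -0.066 w 0.19
```

Coming free cleanly, with only the wrench's weight on the tool. Raising fully.

Call:
{"name": "move_arm", "arguments": {
  "steps": "-0.02 0 0 0 255; -0.04 0 0 0 255; -0.06 0 0 0 255; -0.07 0 0 0 255; -0.07 0 0 0 255; -0.07 0 0 0 255"
}}

```text
clock: 16.03
position: [0.6485, -0.0694, 0.1571]
ee_rot: [0.008, 1.57, -0.008]
force: [-0.5, 0.9, -2.4]
width: 0.191
```

```bash
python3 -c "
from h import *
look('wrist24'); snap('side','side24'); snap('scene','scene24')
d=load('wrist24'); s=arm.observe(); M=R.from_rotvec(s['ee_rot']).as_matrix(); print(M.round(4))
Q=(cloud(d)-s['position'])@M
for u,v in((254,6),(254,60),(254,110),(254,160),(254,190),(254,230)): print(Q[v,u].round(4))
Q=np.load('/tmp/q3.npy')
for u,v in((254,6),(254,60),(254,110),(254,160),(254,190),(254,230)): print(Q[v,u].round(4))
crop('side24',150,60,350,210,4,'c24')
"
```

```text
t 16.03 pos [ 0.6485 -0.0694  0.1571] yaw 1.5605 Ftool [ 2.44  0.89 -0.46] Ttool [ 0.027 -0.109 -0.061] head [0.6499 0.0601] Tscrew(about x down) 0.087 w 0.191
t 16.08 pos [ 0.6479 -0.0694  0.1562] yaw 1.5606 Ftool [ 2.2  -0.35  0.65] Ttool [ 0.056 -0.075 -0.106] head [0.6493 0.0601] Tscrew(about x down) -0.029 w 0.191
dark between shaft/block right 270 block right edge None block left dark-> 228.4543147208122 [167. 162. 152. 141. 129. 135. 163. 178. 182. 183. 183. 180. 173. 159.
 152. 162. 174. 177. 176. 175. 172. 170. 169. 169.]
[[-2.500e-03  1.010e-02  9.999e-01]
 [-1.000e-04  9.999e-01 -1.010e-02]
 [-1.000e+00 -2.000e-04 -2.500e-03]]
[-0.0328  0.1077  0.0009]
[-0.0266  0.091   0.0009]
[nan nan nan]
[-0.0256  0.0525  0.001 ]
[-0.0245  0.0393  0.001 ]
[-0.0289  0.0226  0.001 ]
[-2.620e-02  1.086e-01 -1.000e-04]
[-0.0208  0.0911 -0.0001]
[-0.0227  0.0723 -0.0001]
[-0.021   0.0516 -0.0001]
[-0.0225  0.0388 -0.    ]
[-0.0265  0.0218 -0.    ]
```

View pics/wrist24.png

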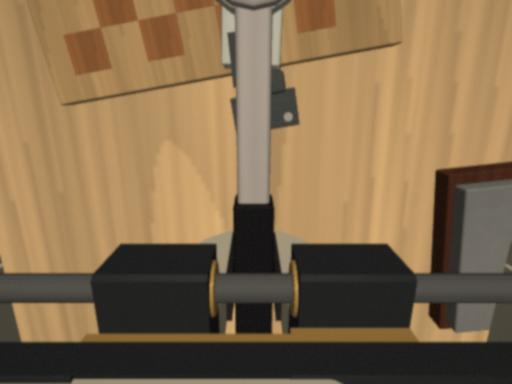

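View pics/c24.png

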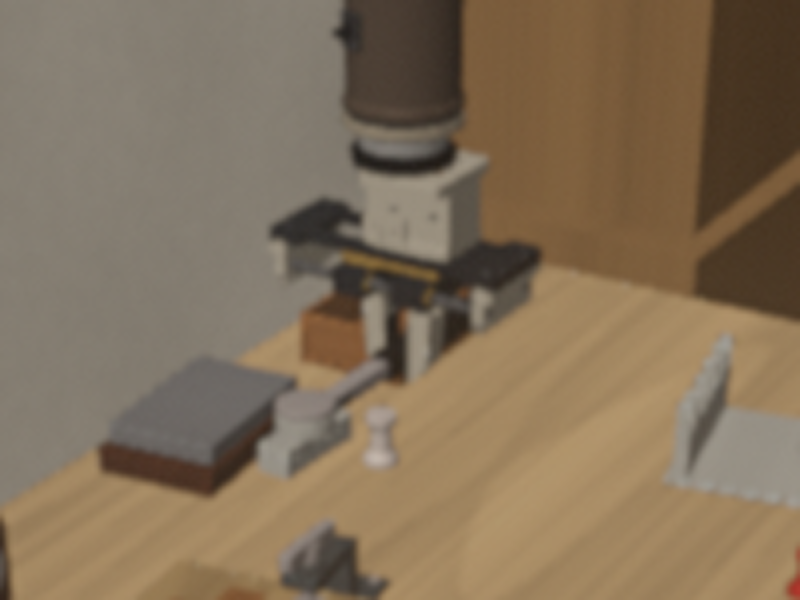

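Call:
{"name": "move_arm", "arguments": {
  "steps": "0 -0.015 -0.008 0.06 255; 0 -0.04 -0.022 0.16 255; 0 -0.075 -0.042 0.28 255; 0 -0.11 -0.062 0.4 255; 0 -0.145 -0.081 0.52 255; 0 -0.18 -0.101 0.64 255; 0 -0.215 -0.12 0.76 255; 0 -0.25 -0.14 0.88 255; 0 -0.28 -0.157 1.0 255; 0 -0.297 -0.1665 1.12 255"
}}

```text
clock: 17.02
position: [0.475, -0.369, 0.1561]
ee_rot: [0.885, 1.384, -0.89]
force: [0.5, -0.2, -3.4]
width: 0.193
```

Call:
{"name": "move_arm", "arguments": {
  "steps": "0 0 0 0.1 255; 0 0 0 0.19 255; 0 0 0 0.25 255; 0 0 0 0.25 255; 0 0 0 0.25 255"
}}

```text
clock: 17.43
position: [0.4788, -0.3641, 0.1564]
ee_rot: [1.066, 1.296, -1.066]
force: [-0.4, 0.3, -2.1]
width: 0.188
```

```bash
python3 -c "
from h import *
st(); snap('wrist','wrist25'); snap('scene','scene25'); st(); crop('scene25',60,170,240,330,4,'c25')
"
```

```text
t 17.43 pos [ 0.4788 -0.3641  0.1564] yaw 0.1931 Ftool [ 2.13 -0.31 -0.32] Ttool [-0.009  0.01  -0.05 ] head [ 0.6059 -0.3392] Tscrew(about x down) 0.033 w 0.188
t 17.53 pos [ 0.479  -0.3641  0.1567] yaw 0.1932 Ftool [2.32 0.65 0.55] Ttool [ 0.033 -0.048 -0.137] head [ 0.6061 -0.3393] Tscrew(about x down) -0.038 w 0.192
```

View pics/wrist25.png

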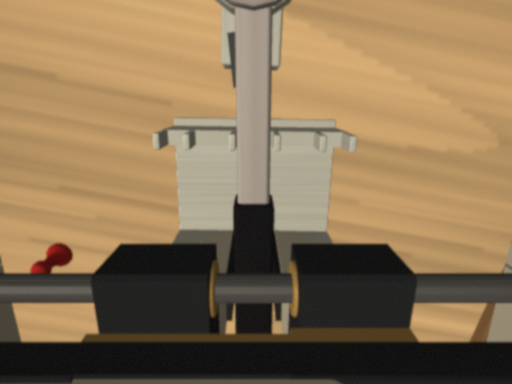

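View pics/c25.png

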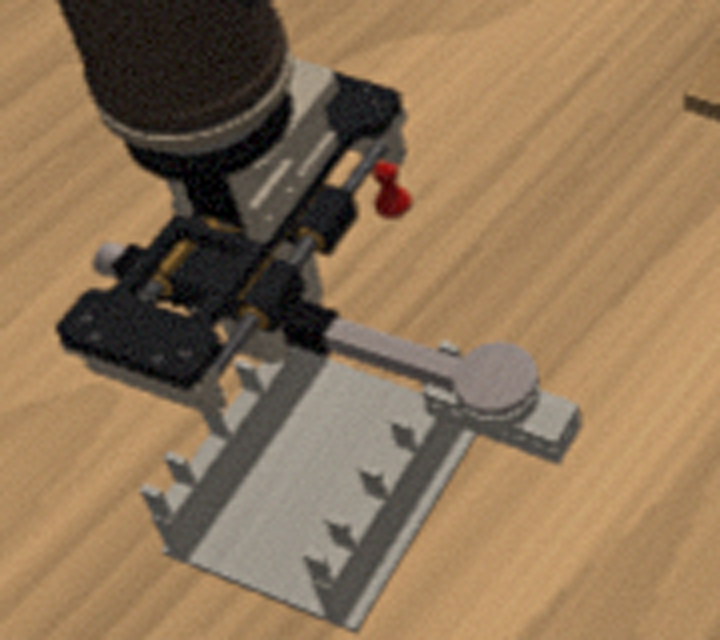

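Wrist view matches the one just after the original lift. Lowering.

Call:
{"name": "move_arm", "arguments": {
  "steps": "0.03 0 0.001 0 255; 0.06 0 0.001 0 255; 0.085 0 0.001 0 255; 0.1 0 0.001 0 255; 0.107 0 0.001 0 255; 0.111 0 0.001 0 255; 0.111 0 0.001 0 255"
}}

```text
clock: 18.12
position: [0.4793, -0.3654, 0.046]
ee_rot: [1.067, 1.294, -1.067]
force: [-0.1, 0.1, -2.7]
width: 0.188
```

```bash
python3 -c "
from h import *
st()"
```

```text
t 18.12 pos [ 0.4793 -0.3654  0.046 ] yaw 0.1914 Ftool [ 2.73 -0.08 -0.15] Ttool [ 0.027  0.039 -0.06 ] head [ 0.6065 -0.3408] Tscrew(about x down) 0.046 w 0.188
```

Call:
{"name": "move_arm", "arguments": {
  "steps": "0.002 0 0 0 255; 0.004 0 0 0 255; 0.0055 0 0 0 255; 0.0055 0 0 0 255; 0.0055 0 0 0 255"
}}

```text
clock: 18.53
position: [0.4806, -0.3661, 0.0424]
ee_rot: [1.067, 1.29, -1.066]
force: [0.6, -1.0, 3.9]
width: 0.19
```

```bash
python3 -c "
from h import *
st()"
```

```text
t 18.53 pos [ 0.4806 -0.3661  0.0424] yaw 0.191 Ftool [-3.87  0.45  1.13] Ttool [ 0.035  0.149 -0.363] head [ 0.6078 -0.3415] Tscrew(about x down) -0.111 w 0.19
```

Contact on the slot floor (about 6 N). Releasing.

Call:
{"name": "move_arm", "arguments": {
  "steps": "0 0 0 0 200; 0 0 0 0 150; 0 0 0 0 100; 0 0 0 0 60; 0 0 0 0 0; 0 0 0 0 0; 0 0 0 0 0; 0 0 0 0 0; 0 0 0 0 0; 0 0 0 0 0",
  "squeeze": 20
}}

```text
clock: 19.37
position: [0.4793, -0.3654, 0.0407]
ee_rot: [1.068, 1.293, -1.068]
force: [0.7, -0.2, 0.3]
width: 0.819
```

```bash
python3 -c "
from h import *
st(); snap('side','side26'); crop('side26',270,100,390,200,6,'c26')"
```

```text
t 19.37 pos [ 0.4793 -0.3654  0.0407] yaw 0.1908 Ftool [-0.31  0.67  0.29] Ttool [0.024 0.026 0.029] head [ 0.6065 -0.3409] Tscrew(about x down) -0.013 w 0.819
```

View pics/c26.png

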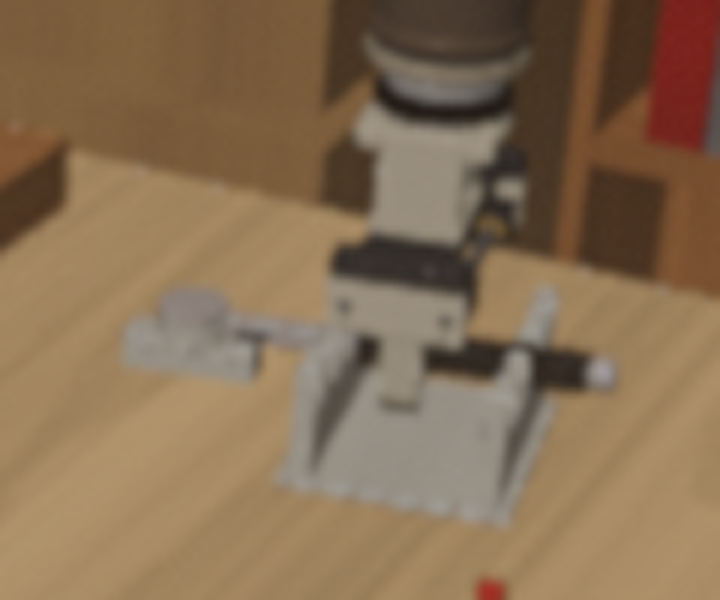

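The wrench lies in the slots. Retreating upward; the fingers clear it on both sides.

Call:
{"name": "move_arm", "arguments": {
  "steps": "0 0 0 0 0; -0.02 0 0 0 0; -0.05 0 0 0 0; -0.09 0 0 0 0; -0.13 0 0 0 0; -0.16 0 0 0 0; -0.16 0 0 0 0; -0.16 0 0 0 0"
}}

```text
clock: 20.08
position: [0.4804, -0.3661, 0.2029]
ee_rot: [1.067, 1.289, -1.067]
force: [0.4, -0.4, -0.4]
width: 1.0
```

```bash
python3 -c "
from h import *
st(); d=snap('wrist','wrist27'); snap('scene','scene27'); snap('side','side27'); st()
Q=cloud(d); g=d['img'].max(-1).astype(int); vv,uu=np.mgrid[:384,:512]; Z=Q[...,2]
m=(vv<250)&(Z>.055)&(Z<.09)&(g<50)&(abs(uu-256)<25); P=Q[m]; p=np.polyfit(P[:,0],P[:,1],1); pz=np.polyfit(P[:,0],P[:,2],1)
print('black yaw',np.arctan(p[0]),P.mean(0),P.min(0),P.max(0),'pitch',pz[0])
crop('side27',270,110,390,200,6,'c27')"
```

```text
t 20.08 pos [ 0.4804 -0.3661  0.2029] yaw 0.1906 Ftool [0.38 0.34 0.5 ] Ttool [ 0.008 -0.009 -0.015] head [ 0.6075 -0.3416] Tscrew(about x down) -0.057 w 1.0
t 20.23 pos [ 0.4785 -0.3649  0.1993] yaw 0.1908 Ftool [ 0.75  0.2  -0.25] Ttool [ 0.044  0.039 -0.016] head [ 0.6057 -0.3403] Tscrew(about x down) 0.077 w 1.002
black yaw 0.18519100799491164 [ 0.46554672 -0.36868026  0.0687591 ] [ 0.41539951 -0.38573019  0.06506352] [ 0.51389617 -0.35245269  0.07214785] pitch -0.03030376234337529
```

View pics/wrist27.png

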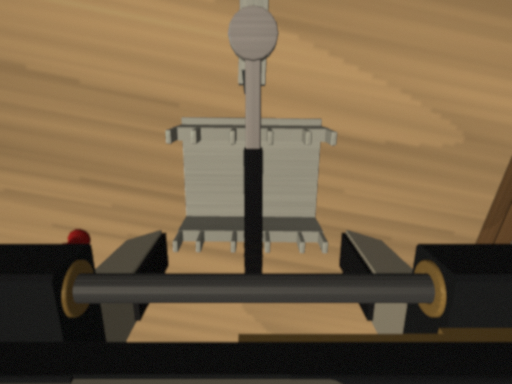

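View pics/c27.png

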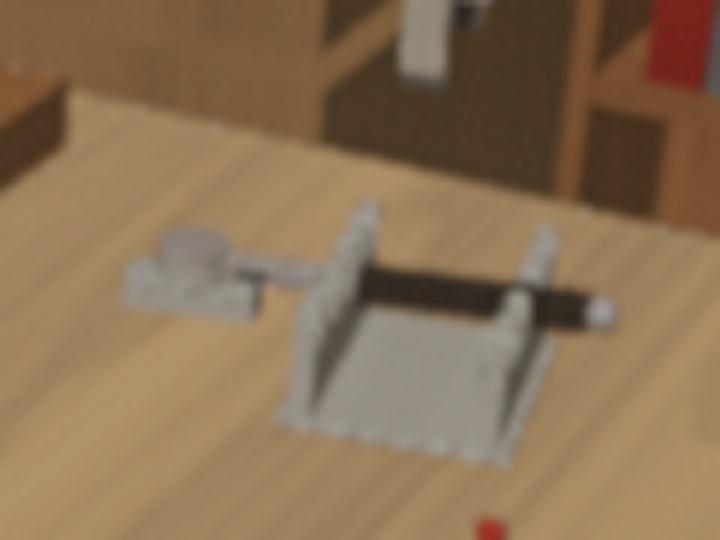

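View pics/scene27.png

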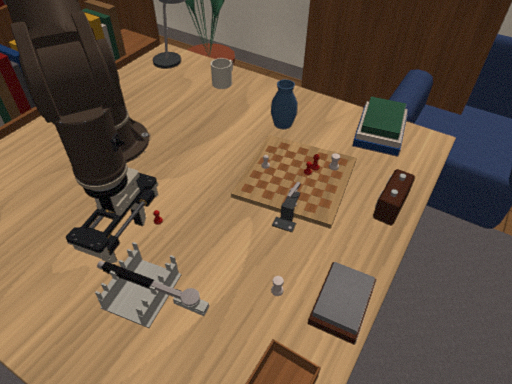

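The wrench lies as it did at the start: black front edge at x=0.514 (0.513 before), yaw 0.185, level. All the men and the vase are standing, and the T-bar has visibly turned. Handing in.

```bash
python3 -c "
from cell import arm
print(arm.sign_off())"
```

```text
the job is handed in; nothing more can be done
None
```

The wrench clicked over on the T-bar and is back in its organiser slots. I handed the job in at about 20 s of the 64 s; it gives no verdict.

- **Seating:** The socket went down over the T-bar until the roof was in contact with its top. The side camera showed the bar fully covered.
- **Turning:** I turned it clockwise in steps of 0.02 to 0.05 rad (0.02 near the end) until the torque peaked at about 1.65 N m and then fell to about 1.06 N m.
- **Break-over angle:** It had broken over by about 0.06 rad when I stopped. The torque drop suggests 0.07 rad and the shift of the head in the wrist images 0.05 to 0.06 rad. Both are above the 0.04 needed and well short of 0.14. I then eased off and lifted the wrench straight out with no sticking.
- **Stowing:** The last pictures show the wrench resting in the middle slots with its head on the same side as before. The handle is within about 1 mm and 0.01 rad of where it first lay. The gripper is open and about 0.16 m above it.
- **Surroundings:** The vase and chess men look unmoved by eye in the last scene picture; I did not measure them again.
- **Checks that disagreed:** Around 9.6 s a torque dip and a small head shift looked like the start of the click. The next step showed the head still turning with the handle, so I treated it as a false alarm and carried on. Also, the TCP settled about 2 mm lower relative to the wrench while pressing down, with no effect on the stowing.

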